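# Clear the jar and slide the bench block under the lamp

## Task

On this jeweller's bench a green-lidded jar is standing on the black pad under the lamp, where the steel bench block belongs. Keeping it upright, set that jar down gently in the free part of the plywood jar tray without disturbing the two jars already there. Then slide the steel block along the dark board, without lifting it, until it lies wholly on the black pad and square with it; do not bump the lamp.

Things in the scene. Friction and masses are not known exactly. Their poses are not given: they have to be found in the camera images.
- jar: the closed white jar with a green lid that stands on the black pad: upright cylinder 52 mm diameter, 72 mm tall (lid = top 18 mm, same diameter), about 0.16 kg. Origin at the centre of its underside, z up its axis.
- block: loose polished steel bench block, a flat slab 100 mm (its x) by 56 mm (its y) by 20 mm thick, about 0.85 kg, lying on the dark board nearer to the robot than the pad. Origin at the centre of its underside.
- board: dark wooden board fixed on the bench, 380 mm (its x, roughly away from the robot) by 200 mm (its y), 12 mm thick. Origin at the centre of its underside; its top is smooth and level all over.
- pad (a point): centre of the black rubber pad let in flush into the top of the dark board at its far end, at the height of the board's top. The pad is 150 mm along x by 100 mm along y (same axes as the board); no step at its edge.
- tray: open plywood tray fixed on the bench, to the left or to the right of the board: 200 mm (x) by 160 mm (y), walls 25 mm high and 5 mm thick, floor 5 mm thick. Origin at the centre of its underside. Two other jars stand in its +x half.
- tray_free (a point): middle of the free part of the tray, on top of its floor, 40 mm from the tray's centre towards its -x end.
- jar_b: another jar like the first (52 mm diameter, 72 mm tall), standing in the +x half of the tray; origin at the centre of its underside. Leave it.
- jar_c: the third such jar, standing beside jar_b in the +x half of the tray; origin at the centre of its underside. Leave it.
- lamp: fixed bench lamp. Origin on the bench right below the middle of its black shade. The round shade is 170 mm in diameter and spans heights 270 to 420 mm, over the pad. From its top two thin rods go to an upright at (150, 210) mm in the lamp's own x, y, 320 mm high, on a 130 mm round foot 30 mm high.
- lamp_rim (a point): centre of the shade's flat lower face, 270 mm above the bench; the face has 85 mm radius.
There are look-alikes about, which are no part of the job. What is shaped like the jar but blue or pink is not meant.

How it is judged:
By the outcome, as a careful person would: the job done as asked, in the order asked, and still so for the second after the job is handed in, with the robot touching nothing.
It also fails if it takes over 53 s, if anything falls off the work surface, if the arm or the gripper's body presses on something with over 40 N, if the wrist force passes 120 N, or if a joint passes its speed limit or range.

## Robot

A 7-joint arm with a two-finger parallel gripper is mounted at the origin on the work surface. World frame = base frame: x ahead of the robot, y to its left, z up, the work surface at z = 0. Lengths are in mm, angles in rad, forces in N, time in s.
With the tool pointing down it reaches from about 400 to 875 mm from the base axis. Payload 4.4 kg.
Tool frame: the origin (TCP) lies between the finger pads; the fingertips stand 17 mm ahead of it and the grasp point (between the pads) lies 2 mm behind it; z points along the fingers, y is the line along which they close (so a half turn about z gives the same grasp; the last joint's range is limited). The gripper opens to 85 mm and grips with 20 to 120 N. Pads are 22 mm wide; open, the fingers measure 114 mm over their backs; the gripper's body (76 mm by 85 mm) begins 54 mm behind the grasp point. The pads swing forward as they close: fully open they stand 13 mm farther back than shut.
Start: joints at [-1.302, 0.628, 0.038, 1.517, -0.027, 0.996, -0.02], TCP at [213.554, 613.932, 248.313] pointing down, gripper open.
Joint ranges: [-3.06, 3.06], [-0.37, 2.12], [-1.25, 1.32], [0.18, 2.47], [-1.1, 4.24], [0.23, 1.98], [-2.94, 2.94]. Speed limits (rad/s): [2.57, 2.57, 3.14, 3.14, 3.14, 3.14, 3.14].

## Interface

Orientations are given as [roll, pitch, yaw] about the fixed x, y, z axes, in that order (R = Rz(yaw) Ry(pitch) Rx(roll)).
In Python, from cell import sensors, get_image, ctrl gives the robot as it stands.
- The arm moves only by the tool send_rows, never from a script. Its argument "series" is a list of rows, each a list of 3 entries, a list of its own where there are three numbers: the finger opening in mm, from 0 to 85.4, then the shift along the world's x, y, z in units of 60 mm (1.0 is 60 mm), then the turn, a rotation vector about the world's x, y, z in units of 5 degrees (1.0 is 5 degrees). A call has 1 to 8 rows; each row shifts and turns the commanded pose from where the row before left it; what a row does not reach is not made up. A row lasts 1/8 s, in which the tool goes at most 62.5 mm and 10.7 degrees, less where a joint would pass 70% of its speed; a pose out of reach is approached as far as the arm can. A call is refused whole if a number of a shift passes 1 or a number of a turn 1, either way. A call with a gripper value outside its range is refused whole. The fingers move at their own pace and stop on an object; the grip force is fixed at half the most. Time passes only in rows, so rows that do not move let the fingers close. It gives the time, the measured TCP pose, the force, the opening and the grip force at its end, in the units of the state.
- sensors.read_state(): the state, without advancing time (a new reading comes with each control period).
- get_image(name): name is "scene" or "top" or "wrist"; returns a dict with "img" (400x640x3 uint8, red, green, blue), "depth" (400x640 float32, mm along the optical axis (not along the pixel's ray), 0 where there is no reading), "vfov" (degrees; the focal length in pixels is half the picture's height over the tangent of half this angle, whatever the lens; pixels are square), "cx", "cy" (the principal point, pixels), "world_to_cam" (4x4, takes a point from world to camera coordinates). Camera axes: x right, y down, z forward; pixel columns grow to the right and rows downward; lengths in mm; the calibration is good to about 2 mm. A picture is of the moment at which its call begins.
- ctrl.finish_job(): hands the job in; it is judged then, once.
The state is a dict: "clock": time; "qpos": joint angles; "qd": joint speeds; "tau": joint torques, N m; "eef_pos": TCP position; "tool_rot": TCP orientation; "force": force on the tool from outside, world axes, zero at the start; "torque": the same for the moment, N m; "width": finger opening in mm; "gripper_force": force on a finger pad.
Only numpy, scipy, OpenCV 4.12 (cv2) and the standard library are available. Lean on these libraries where they do the work, as an engineer would, in place of code of your own. Each camera call takes 0.05 s, during which the arm holds its last target. There are 200 camera calls.

## Working session

There is one attempt and no reset: what is moved stays moved. The work goes in short steps, Python scripts to look and compute and a tool call to move; the robot and the scene stay as the last step left them, time stands still between calls to the robot, and variables do not carry over. Pictures are saved under pics/ and viewed, at most 10 in all, crops included, and the job is handed in when it is done.

Besides the shell and the picture viewer there is one more tool, called after "Call:" as name(argument=value, ...), one argument or row to a line, values as JSON. send_rows: Moves the arm, as the interface text tells. Its arguments: {"type":"object","properties":{"series":{"type":"array"}},"required":["series"]}

```bash
mkdir -p pics; ls; cat > h.py <<'E'
import numpy as np, cv2
from cell import sensors, get_image, ctrl
def grab(n):
    d=get_image(n); np.savez('/tmp/%s.npz'%n,**d); return d
def load(n): return dict(np.load('/tmp/%s.npz'%n))
def f(d): return 200/np.tan(np.radians(float(d['vfov']))/2)
def cast(d,uv,z):
    uv=np.atleast_2d(uv).astype(float); T=d['world_to_cam']; R=T[:3,:3]; o=-R.T@T[:3,3]
    r=np.c_[(uv[:,0]-d['cx'])/f(d),(uv[:,1]-d['cy'])/f(d),np.ones(len(uv))]@R
    return o+r*((z-o[2])/r[:,2])[:,None]
def proj(d,p):
    p=np.atleast_2d(p).astype(float);T=d['world_to_cam'];c=p@T[:3,:3].T+T[:3,3]
    return np.c_[c[:,0]/c[:,2]*f(d)+d['cx'],c[:,1]/c[:,2]*f(d)+d['cy']]
def points(d):
    v,u=np.mgrid[:400,:640]; z=d['depth']; T=d['world_to_cam']
    c=np.stack([(u-d['cx'])/f(d)*z,(v-d['cy'])/f(d)*z,z],-1)-T[:3,3]
    return c@T[:3,:3]
def save(img,n): cv2.imwrite('pics/'+n,cv2.cvtColor(img,cv2.COLOR_RGB2BGR))
E
python3 - <<'E'
from h import *
for n in ['scene','top']:
    d=grab(n); save(d['img'],n+'0.png'); T=d['world_to_cam']; print(n,(-T[:3,:3].T@T[:3,3]).round(),T[2,:3].round(2),d['vfov'])
print(sensors.read_state())
E
```

```text
pics
scene [1204.  702. 1143.] [-0.47 -0.53 -0.71] 45.731874591212076
top [ 395.  -23. 1289.] [ 0.18  0.03 -0.98] 49.50522684377183
{'clock': 0.1, 'qpos': array([-1.30176551,  0.62923083,  0.03842539,  1.5182553 , -0.02701516,
        0.99629179, -0.01998743]), 'qd': array([ 8.29282000e-06, -2.21245144e-03,  2.19633179e-04, -2.92017239e-03,
        7.64332055e-04,  1.20453461e-03, -6.75526568e-04]), 'tau': array([ 3.12036078e-03, -5.64534760e+01,  1.23082124e+00, -1.93977535e+01,
        1.13910055e-02,  5.27510099e-03, -2.05387110e-06]), 'eef_pos': array([213.38102915, 613.42705551, 247.49949714]), 'tool_rot': array([-3.13992431e+00, -8.93268017e-06,  2.80678210e+00]), 'force': array([-0.83508967, -0.32786742, -0.66180683]), 'torque': array([0.01953967, 0.03424996, 0.01347695]), 'gripper_force': 0.0, 'width': 85.60940396653919}
```

View pics/scene0.png

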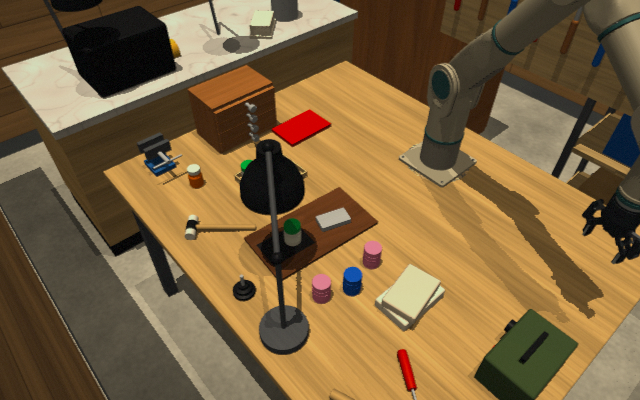

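View pics/top0.png

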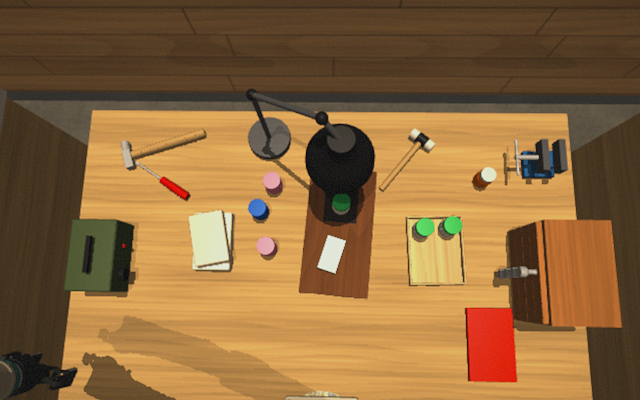

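Candidates for the jar (top view): green lid on the pad (341,203), the wanted one. Green lids in the tray at (425,227) and (452,225) are jar_b and jar_c. Pink (272,182), (265,246), blue (258,209) and the brown bottle (485,178) are not meant. I'll check this in one close crop and measure.

```bash
python3 - <<'E'
from h import *
d=load('top'); s=load('scene')
a=cv2.resize(d['img'][110:310,290:490],(400,400),interpolation=cv2.INTER_CUBIC)
b=cv2.resize(s['img'][140:290,230:390],(400,375),interpolation=cv2.INTER_CUBIC); b=np.vstack([b,np.zeros((25,400,3),np.uint8)])
save(np.hstack([a,b]),'crop1.png')
for n,D in(('top',d),('scene',s)):
    h=cv2.cvtColor(D['img'],cv2.COLOR_RGB2HSV); P=points(D)
    m=cv2.inRange(h,(50,120,30),(75,255,255))
    c,l,st,ce=cv2.connectedComponentsWithStats(m)
    for i in range(1,c):
        if st[i,4]>25:
            q=P[l==i]; t=q[q[:,2]>78]; 
            print(n,'green',st[i],ce[i].round(1),cast(D,ce[i],84).round(0), 'top-mid', ((t.min(0)+t.max(0))/2).round(1) if len(t) else 0,(t.max(0)-t.min(0)).round(1) if len(t) else 0)
P=points(d);h=cv2.cvtColor(d['img'],cv2.COLOR_RGB2HSV)
# block
m=((P[...,2]>24)&(P[...,2]<45)); m[:, :300]=0; m[:,372:]=0; m[:225]=0; m[290:]=0
c,l,st,ce=cv2.connectedComponentsWithStats(m.astype(np.uint8)); i=1+st[1:,4].argmax(); print(st[i])
q=P[l==i]; print('block z',np.median(q[:,2]))
w=cast(d,np.argwhere(l==i)[:,::-1],32)[:,:2]
print('block',cv2.minAreaRect(w.astype(np.float32)))
# board
m=((P[...,2]>7)&(P[...,2]<40))
m[:,:285]=0;m[:,385:]=0; m[:165]=0;m[305:]=0
w=cast(d,np.argwhere(m)[:,::-1],12)[:,:2]; print('board',cv2.minAreaRect(w.astype(np.float32)),np.median(P[m][:,2]))
# shade
m=(P[...,2]>255)&(P[...,2]<430); m[:,:300]=0;m[:,380:]=0
q=P[m];print('shade',q.min(0),q.max(0))
# tray
m=(P[...,2]>15)&(P[...,2]<33); m[:,:398]=0;m[:,475:]=0;m[:205]=0;m[295:]=0
w=cast(d,np.argwhere(m)[:,::-1],25)[:,:2]; print('tray',cv2.minAreaRect(w.astype(np.float32)))
E
```

```text
top green [332 193  19  18 263] [341.  201.5] [[641. -49.  84.]] top-mid [639.2 -50.  178.2] [ 48.2  48.4 199.2]
top green [443 217  19  18 265] [452.2 225. ] [[ 579. -359.   84.]] top-mid [ 578.3 -361.3   80.9] [48.3 47.6  5.8]
top green [416 218  18  18 264] [424.5 226.6] [[ 573. -282.   84.]] top-mid [ 573.9 -284.7   81.5] [48.6 44.9  7. ]
scene green [241 160  12  12  75] [245.  164.3] [[ 592. -359.   84.]] top-mid [ 655.  -237.1  210.3] [172.9 291.4 264.6]
scene green [284 218  17  17 214] [291.7 226. ] [[648. -42.  84.]] top-mid [644.  -46.4  83.7] [51.4 50.9 11.2]
[318 236  28  38 663]
block z 32.403066709682086
block ((495.51593017578125, -24.190216064453125), (55.10056686401367, 99.72915649414062), 72.42724609375)
board ((558.5617065429688, -29.165115356445312), (294.9739074707031, 412.7676696777344), 89.01034545898438) 12.827581775454446
shade [ 620.27208695 -123.33612468  268.32576918] [785.20123041  47.57079214 429.90605115]
tray ((514.6637573242188, -325.5560302734375), (199.74481201171875, 162.158935546875), 2.0461196899414062)
```

View pics/crop1.png

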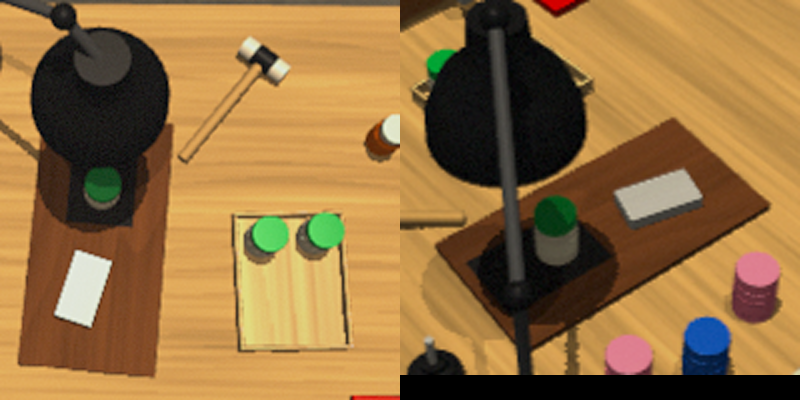

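The crop shows the green-lidded jar on the black pad (scene crop (556,230), full-frame (292,232)), so the choice holds. The steel block is at top-view pixel (332,254). Next I'll measure the pad, board and lamp more precisely.

```bash
python3 - <<'E'
from h import *
for n in('scene','top'):
    d=load(n);P=points(d);I=d['img'].astype(int)
    reg=(P[...,2]>4)&(P[...,2]<22)&(P[...,0]>350)&(P[...,0]<800)&(P[...,1]>-170)&(P[...,1]<110)
    print(n,[ (I[v,u]) for v,u in ((255,270),(265,300),(230,325))] if n=='scene' else [I[v,u] for v,u in ((215,330),(200,360),(280,320))])
    dark=(I[...,0]-I[...,2]<8)&(I.sum(-1)<120)&reg
    m=cv2.morphologyEx(dark.astype(np.uint8),cv2.MORPH_OPEN,np.ones((3,3)))
    c,l,st,ce=cv2.connectedComponentsWithStats(m)
    for i in range(1,c):
        if st[i,4]>60:
            w=cast(d,np.argwhere(l==i)[:,::-1],12)[:,:2].astype(np.float32); print('pad',st[i],cv2.minAreaRect(w)); 
            print(cv2.boxPoints(cv2.minAreaRect(w)).round())
    h=I[...,2]*1.0/np.maximum(I[...,0],1)
    bd=(I[...,0]<130)&(P[...,2]>2)&(P[...,2]<25)
    bd&=(P[...,0]>330)&(P[...,0]<800)&(P[...,1]>-170)&(P[...,1]<110)
    m=cv2.morphologyEx(bd.astype(np.uint8),cv2.MORPH_OPEN,np.ones((3,3)))
    c,l,st,ce=cv2.connectedComponentsWithStats(m); i=1+st[1:,4].argmax()
    hull=cv2.convexHull(np.argwhere(l==i)[:,::-1].astype(np.int32))
    ap=cv2.approxPolyDP(hull,4,True)[:,0]; print('board',ap.tolist(),cast(d,ap,12)[:,:2].round().tolist())
    q=P[(P[...,2]>263)&(P[...,2]<300)&(abs(P[...,0]-700)<130)&(abs(P[...,1]+40)<130)]
    if len(q)>20: print('rim',len(q),q.min(0).round(),q.max(0).round())
    save(np.dstack([dark*255,(l==i)*255,reg*255]).astype(np.uint8)[130:330,200:440],n+'_m.png')
a,b=cv2.imread('pics/scene_m.png'),cv2.imread('pics/top_m.png'); cv2.imwrite('pics/m.png',cv2.resize(np.hstack([a,b]),(792,330)))
E
```

```text
scene [array([2, 7, 3]), array([48, 27, 12]), array([64, 60, 52])]
pad [279 232  34  27 384] ((648.037353515625, -26.173858642578125), (98.57051086425781, 101.1302490234375), 52.16325759887695)
[[578. -34.]
 [658. -96.]
 [718. -18.]
 [638.  44.]]
pad [259 237  15  22 198] ((723.1966552734375, -75.75804901123047), (81.00605010986328, 42.0394172668457), 56.95733642578125)
[[ 683.  -98.]
 [ 719. -121.]
 [ 763.  -53.]
 [ 728.  -30.]]
board [[377, 221], [283, 277], [278, 229], [283, 216], [340, 188]] [[391.0, 70.0], [751.0, 42.0], [650.0, -111.0], [604.0, -144.0], [377.0, -118.0]]
rim 541 [632. -83. 267.] [791.  48. 300.]
top [array([27, 27, 23]), array([49, 31, 25]), array([124,  72,  37])]
pad [349 192   9  12  72] ((668.5950317382812, -86.01455688476562), (33.80528259277344, 24.029407501220703), 0.4630790948867798)
[[652. -74.]
 [652. -98.]
 [686. -98.]
 [685. -74.]]
board [[375, 172], [371, 238], [361, 276], [345, 286], [300, 292], [310, 181]] [[749.0, -152.0], [547.0, -140.0], [436.0, -111.0], [406.0, -65.0], [386.0, 66.0], [718.0, 45.0]]
rim 261 [ 620. -123.  268.] [773.  44. 300.]
```

View pics/m.png

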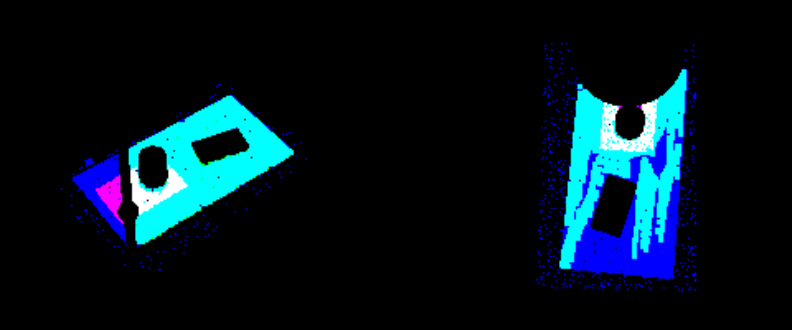

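Call:
send_rows(
  series=[
    [85,[0.4,-0.9,0.4],[0,0,1]],
    [85,[0.4,-0.9,0],[0,0,1]],
    [85,[0.4,-0.9,0],[0,0,1]],
    [85,[0.4,-0.9,0],[0,0,0.8]],
    [85,[0.4,-0.9,0],[0,0,0]],
    [85,[0.4,-0.9,0],[0,0,0]],
    [85,[0.4,-0.9,0],[0,0,0]],
    [85,[0.4,-0.9,0],[0,0,0]],
  ],
)

```text
clock: 1.1
eef_pos: [405.5, 181.2, 271.8]
tool_rot: [3.141, 0.0, 3.139]
force: [0.9, -0.6, 0.0]
width: 85.1
gripper_force: 0.0
```

Mask picture: left is the scene view, with the pad split by the lamp rod at about (125,190). Right is the top view, with the pad's near edge at about (628,152). The two pad parts have to be joined.

```bash
python3 - <<'E'
from h import *
d=load('scene');P=points(d);I=d['img'].astype(int)
reg=(P[...,2]>4)&(P[...,2]<20)&(P[...,0]>560)&(P[...,0]<800)&(P[...,1]>-150)&(P[...,1]<80)
dark=(I[...,0]-I[...,2]<8)&(I.sum(-1)<120)&reg
m=cv2.morphologyEx(dark.astype(np.uint8),cv2.MORPH_OPEN,np.ones((3,3)))
w=cast(d,np.argwhere(m)[:,::-1],12)[:,:2].astype(np.float32)
h=cv2.convexHull(w);r=cv2.minAreaRect(w);print(r,cv2.boxPoints(r).round().tolist())
for yaw in(-3.5,-4.3,-5):
    a=np.radians(yaw);R=np.array([[np.cos(a),np.sin(a)],[-np.sin(a),np.cos(a)]]);q=w@R.T
    lo,hi=np.percentile(q,.5,axis=0),np.percentile(q,99.5,axis=0);print(yaw,hi-lo,R.T@((lo+hi)/2))
print(sensors.read_state()['qpos'].round(2))
# lid circle in scene: top face ellipse
for n in('scene','top'):
    D=load(n);hh=cv2.cvtColor(D['img'],cv2.COLOR_RGB2HSV);Q=points(D)
    q=Q[(cv2.inRange(hh,(50,100,20),(75,255,255))>0)&(Q[...,2]>79)&(Q[...,2]<92)&(abs(Q[...,0]-643)<60)&(abs(Q[...,1]+48)<60)]
    print(n,cv2.minEnclosingCircle(q[:,:2].astype(np.float32)),q[:,2].mean())
E
```

```text
((669.3273315429688, -50.953575134277344), (98.99616241455078, 146.125), 86.85344696044922) [[594.0, -96.0], [740.0, -104.0], [745.0, -6.0], [599.0, 2.0]]
-3.5 [145.34244907  96.6607497 ] [668.91295206 -50.34981901]
-4.3 [145.58805673  95.77119416] [668.92691623 -50.25935545]
-5 [145.71876896  95.39164855] [668.91077974 -50.17883315]
[-0.5   0.3   0.02  2.03 -0.01  0.8   1.09]
scene ((643.897216796875, -47.64398193359375), 26.743288040161133) 83.3790330587479
top ((639.9487915039062, -50.48253631591797), 25.95762825012207) 84.18163150107287
```

Call:
send_rows(
  series=[
    [85,[0.2,-0.9,0],[0,0,0]],
    [85,[0.2,-0.9,0],[0,0,0]],
    [85,[0.1,-0.9,0],[0,-1,0]],
    [85,[0,-0.9,0],[0,-1,0]],
    [85,[0,-0.2,0],[0,-1,0]],
    [85,[0,0,0],[0,-1,0]],
    [85,[0,0,0],[0,-1,0]],
    [85,[0,0,0],[0,-1,0]],
  ],
)

```text
clock: 2.1
eef_pos: [430.1, -36.1, 265.9]
tool_rot: [3.108, 0.391, 3.139]
force: [0.0, 0.5, -0.1]
width: 84.5
gripper_force: 0.0
```

Call:
send_rows(
  series=[
    [85,[0.5,-0.1,-0.5],[0,0,0]],
    [85,[0.5,0,-0.5],[0,0,0]],
    [85,[0,0,-0.5],[0,0,0]],
    [85,[0,0,0],[0,0,0]],
  ],
)

```text
clock: 2.6
eef_pos: [489.1, -40.6, 204.7]
tool_rot: [3.102, 0.358, -3.141]
force: [-0.9, -0.6, 0.6]
width: 84.7
gripper_force: 0.0
```

```bash
python3 - <<'E'
from h import *
s=sensors.read_state();print(s['qpos'].round(2),s['eef_pos'].round(1),s['tool_rot'].round(3))
E
```

```text
[-0.19  0.39  0.35  2.31 -1.1   0.23  2.74] [489.1 -40.6 204.7] [ 3.102  0.358 -3.141]
```

Call:
send_rows(
  series=[
    [85,[0,0,0],[0,1,0]],
    [85,[0,0,0],[0,1,0]],
    [85,[0,0,0],[0,1,0]],
    [85,[0,0,0],[0,1,0]],
    [85,[0,0,0],[0,1,0]],
    [85,[0,0,0],[-1,0,0]],
    [85,[0,0,0],[-1,0,0]],
    [85,[0,0,0],[-1,0,0]],
  ],
)

```text
clock: 3.6
eef_pos: [488.8, -40.1, 206.6]
tool_rot: [-2.918, -0.073, 3.122]
force: [0.2, -0.3, -0.6]
width: 85.2
gripper_force: 0.0
```

```bash
cat > st.py <<'E'
from h import *
from scipy.spatial.transform import Rotation as Ro
s=sensors.read_state();R=Ro.from_euler('xyz',s['tool_rot']).as_matrix()
print(s['qpos'].round(2),s['eef_pos'].round(1),'z',R[:,2].round(3),'y',R[:,1].round(3),s['clock'],s['force'].round(1))
# turn to target: tool z=(sin t,0,-cos t) yawed by g, tool y horizontal
import sys
if len(sys.argv)>2:
    t,g=np.radians([float(sys.argv[1]),float(sys.argv[2])])
    z=np.array([np.sin(t),0,-np.cos(t)]); y=np.array([0,1.,0]); T=np.c_[np.cross(y,z),y,z]; T=Ro.from_euler('z',g).as_matrix()@T
    print('turn units',(Ro.from_matrix(T@R.T).as_rotvec(degrees=True)/5).round(2))
if len(sys.argv)>3: print('shift units',((np.array(eval(sys.argv[3]))-s['eef_pos'])/60).round(3))
E
python3 st.py 30 0
```

```text
[-0.7   0.69  0.94  1.96 -0.43  0.83  2.  ] [488.8 -40.1 206.6] z [-0.075 -0.22  -0.973] y [ 0.003  0.975 -0.221] 3.6 [ 0.2 -0.3 -0.6]
turn units [ 2.47 -6.83  0.8 ]
```

Call:
send_rows(
  series=[
    [85,[0,0,0],[-1,0,0]],
    [85,[0,0,0],[-1,0,0]],
    [85,[0,0,0],[-1,0,0]],
    [85,[0,0,0],[-1,0,0]],
  ],
)

```text
clock: 4.1
eef_pos: [488.8, -39.8, 206.4]
tool_rot: [-2.569, -0.062, 3.098]
force: [0.9, 0.1, -0.1]
width: 84.8
gripper_force: 0.0
```

```bash
python3 st.py 30 0
```

```text
[-0.95  0.9   1.13  1.96 -0.3   0.81  1.77] [488.8 -39.8 206.4] z [-0.075 -0.539 -0.839] y [ 0.003  0.841 -0.541] 4.1 [ 0.9  0.1 -0.1]
turn units [ 6.34 -6.66  1.99]
```

Call:
send_rows(
  series=[
    [85,[0,0,0],[-1,-0.5,0]],
    [85,[0,0,0],[-1,-0.5,0]],
    [85,[0,0,0],[0,-1,0]],
    [85,[0,0,0],[0,-1,0]],
    [85,[0,0,0],[0,-1,0]],
    [85,[0,0,0],[0,-1,0]],
    [85,[0,0,0],[0,-1,0]],
  ],
)

```text
clock: 4.97
eef_pos: [488.7, -40.0, 206.2]
tool_rot: [-2.423, 0.471, 3.089]
force: [0.1, 0.5, -1.0]
width: 84.8
gripper_force: 0.0
```

```bash
python3 st.py 35 0
```

```text
[-1.2   1.03  1.24  2.26 -0.48  0.26  1.49] [488.7 -40.  206.2] z [ 0.307 -0.675 -0.671] y [ 0.338  0.736 -0.586] 4.975 [ 0.1  0.5 -1. ]
turn units [ 7.03 -1.72  4.83]
```

```bash
cat > kin.py <<'E'
import numpy as np
from scipy.spatial.transform import Rotation as Ro
from scipy.optimize import least_squares
LO=np.array([-3.06,-.37,-1.25,.18,-1.1,.23,-2.94]);HI=np.array([3.06,2.12,1.32,2.47,4.24,1.98,2.94])
def fk(q,p):
    h,Lu,eo,Lf,wo,Lt,c7,c1=p
    z=lambda a:Ro.from_euler('z',-a).as_matrix()
    y=lambda a:Ro.from_euler('y',a).as_matrix()
    R=z(q[0]+c1)@y(q[1])@z(q[2]);x=np.array([0,0,h])+R@[eo,0,Lu]
    R=R@y(q[3]);x=x+R@[-eo+wo,0,0]
    R=R@z(q[4]);x=x+R@[0,0,Lf]
    R=R@y(q[5])@z(q[6]+c7);x=x+R@[0,0,Lt]
    return x,R
E
cat > fit.py <<'E'
from kin import *
D=[([-1.30176551,.62923083,.03842539,1.5182553,-.02701516,.99629179,-.01998743],[213.381,613.427,247.5],[-3.13992,0,2.80678]),
([-.19,.39,.35,2.31,-1.1,.23,2.74],[489.1,-40.6,204.7],[3.102,.358,-3.141]),
([-.7,.69,.94,1.96,-.43,.83,2.],[488.8,-40.1,206.6],[-2.918,-.073,3.122]),
([-.95,.9,1.13,1.96,-.3,.81,1.77],[488.8,-39.8,206.4],[-2.569,-.062,3.098]),
([-1.2,1.03,1.24,2.26,-.48,.26,1.49],[488.7,-40,206.2],[-2.423,.471,3.089])]
def res(p):
    o=[]
    for q,x,r in D:
        a,R=fk(q,p);o+=list((a-x)/10);o+=list(Ro.from_matrix(Ro.from_euler('xyz',r).as_matrix()@R.T).as_rotvec()*20)
    return o
best=None
for c7 in(-1.57,0,1.57,3.1):
    s=least_squares(res,[340,500,0,390,0,330,c7,0])
    if best is None or s.cost<best.cost:best=s
print(best.cost,best.x.round(3),np.round(best.fun.reshape(5,6),1));np.save('/tmp/p.npy',best.x)
E
python3 fit.py
```

```text
1.1682970417705003 [3.36148e+02 5.30563e+02 3.13600e+01 3.68673e+02 2.70930e+01 3.00312e+02
 4.74500e+00 3.40000e-02] [[-0.5  0.1  0.2 -0.  -0.   0. ]
 [ 0.3  0.2  0.5  0.3  0.   0.1]
 [ 0.4 -0.2  0.1 -0.1 -0.2 -0.1]
 [-0.2 -0.4 -0.2 -0.  -0.4  0.3]
 [-0.5  0.  -0.6  0.1 -0.3  0.4]]
```

```bash
cat > ik.py <<'E'
from kin import *
import sys
p=np.load('/tmp/p.npy')
def pose(t,g,yaw=0):
    t,g=np.radians([t,g]);z=np.array([np.sin(t),0,-np.cos(t)]);y=np.array([0,1.,0])
    return Ro.from_euler('z',g).as_matrix()@np.c_[np.cross(y,z),y,z]
def err(q,x,R):
    a,S=fk(q,p);return np.r_[(x-a)/1000,Ro.from_matrix(R@S.T).as_rotvec()*.3]
def jac(q):
    a,S=fk(q,p);J=np.zeros((6,7))
    for i in range(7):
        d=np.zeros(7);d[i]=1e-5;b,T=fk(q+d,p);J[:,i]=np.r_[(b-a)/1000,Ro.from_matrix(T@S.T).as_rotvec()*.3]/1e-5
    return J
if __name__=='__main__':
    rng=np.random.default_rng(0)
    for nm,x in(('jar',[642,-49,60]),('pre',[500,-45,180]),('tray',[475,-327,55]),('blk',[637,-48,36])):
      for t in(30,40,50):
       for g in (0,-30) if nm=='tray' else (0,):
        S=[]
        for _ in range(25):
            s=least_squares(err,rng.uniform(LO,HI),bounds=(LO,HI),args=(np.array(x),pose(t,g)))
            if s.cost<1e-8:S.append(s.x)
        S=np.array(S)
        print(nm,t,g,len(S)); 
        if len(S):
            for q in S[np.argsort(S[:,4])][::max(1,len(S)//3)]:print('   ',q.round(2))
E
python3 ik.py
```

```text
jar 30 0 12
    [ 0.78  1.25 -1.18  2.1   2.07  0.96  0.02]
    [ 0.41  0.88 -0.5   2.1   2.41  0.41 -0.63]
    [ 0.25  0.83 -0.26  2.1   2.78  0.32 -1.07]
jar 40 0 15
    [ 0.8   1.3  -1.15  2.21  2.4   1.05 -0.2 ]
    [ 0.42  0.93 -0.48  2.21  2.82  0.67 -0.99]
    [ 0.28  0.88 -0.28  2.21  3.    0.64 -1.25]
jar 50 0 14
    [ 0.57  1.1  -0.68  2.3   2.91  1.02 -0.87]
    [ 0.35  0.99 -0.36  2.3   3.07  0.97 -1.22]
    [ 0.12  0.95 -0.05  2.3   3.23  0.97 -1.54]
    [-0.32  1.04  0.55  2.3   3.49  1.09 -2.13]
pre 30 0 14
    [ 0.91  0.84 -1.25  2.45  1.95  0.8  -0.22]
    [ 0.73  0.62 -0.88  2.45  2.18  0.51 -0.48]
    [ 0.53  0.52 -0.59  2.45  2.48  0.36 -0.79]
    [ 0.23  0.47 -0.18  2.45  3.07  0.29 -1.41]
pre 40 0 0
pre 50 0 0
tray 30 0 12
    [ 1.51  1.31 -1.24  2.19  1.96  0.76  0.69]
    [ 1.34  1.04 -0.87  2.19  2.22  0.38  0.29]
    [ 1.19  0.91 -0.62  2.19  2.81  0.23 -0.37]
tray 30 -30 9
    [ 1.25  1.1  -0.98  2.29  2.25  0.86 -0.31]
    [ 1.05  0.91 -0.63  2.29  2.49  0.61 -0.68]
    [ 0.79  0.82 -0.26  2.29  2.91  0.48 -1.2 ]
tray 40 0 12
    [ 1.6   1.41 -1.25  2.27  
[... 307 characters left out ...]
5  2.31  2.53  0.7   0.48]
    [ 1.36  1.1  -0.65  2.31  3.54  0.6  -0.8 ]
    [ 0.77  0.97  0.16  2.31  4.03  1.06 -1.58]
tray 50 -30 0
blk 30 0 13
    [ 0.74  1.22 -1.07  2.11  2.15  0.89 -0.08]
    [ 0.54  1.   -0.69  2.11  2.31  0.58 -0.44]
    [ 0.38  0.92 -0.45  2.11  2.54  0.44 -0.76]
    [-0.26  0.92  0.47  2.11  3.9   0.52 -2.42]
blk 40 0 19
    [ 0.81  1.38 -1.16  2.22  2.45  1.1  -0.18]
    [ 0.48  1.02 -0.57  2.22  2.78  0.76 -0.88]
    [ 0.33  0.95 -0.35  2.22  2.96  0.7  -1.16]
    [-0.68  1.42  1.2   2.22  3.87  1.28 -2.93]
blk 50 0 15
    [ 0.75  1.34 -0.95  2.3   2.81  1.16 -0.5 ]
    [ 0.44  1.08 -0.49  2.3   3.02  1.04 -1.07]
    [ 0.06  1.01  0.03  2.3   3.26  1.04 -1.61]
```

```bash
cat > sim.py <<'E'
from ik import *
from scipy.optimize import lsq_linear
VM=np.array([2.57,2.57,3.14,3.14,3.14,3.14,3.14])*.7*.125
def track(q,x,R,k=0,n=4):
    # minimise pose err + damping + nullspace pull to mid
    for _ in range(n):
        J=jac(q);e=err(q,x,R);d=.01
        A=np.vstack([J,d*np.eye(7)]);b=np.r_[e,d*k*((LO+HI)/2-q)]
        s=lsq_linear(A,b,bounds=(np.maximum(LO-q,-VM/n)-1e-6,np.minimum(HI-q,VM/n)+1e-6));q=q+s.x
    return q
def run(q,rows,k=0):
    x,R=fk(q,p)
    for sh,tu in rows:
        x=x+60*np.array(sh,float);R=Ro.from_rotvec(np.array(tu,float)*5,degrees=True).as_matrix()@R
        q=track(q,x,R,k)
        x,R=(x,R) if np.linalg.norm(err(q,x,R))<.004 else fk(q,p)
    return q
if __name__=='__main__':
    z=[0,0,0]
    for k in(0,.02,.1):
        q=np.array([-.19,.39,.35,2.31,-1.1,.23,2.74])
        q=run(q,[(z,[0,1,0])]*5+[(z,[-1,0,0])]*3,k);print(q.round(2),'want -0.7 0.69 0.94 1.96 -0.43 0.83 2.')
        q=np.array([-.7,.69,.94,1.96,-.43,.83,2.])
        q=run(q,[(z,[-1,0,0])]*4,k);print(q.round(2),'want -0.95 0.9 1.13 1.96 -0.3 0.81 1.77')
        q=run(q,[(z,[-1,-.5,0])]*2+[(z,[0,-1,0])]*5,k);print(q.round(2),'want -1.2 1.03 1.24 2.26 -.48 .26 1.49')
E
python3 sim.py
```

```text
[-0.66  0.64  0.82  1.97 -0.3   0.79  1.85] want -0.7 0.69 0.94 1.96 -0.43 0.83 2.
[-0.93  0.87  1.09  1.95 -0.24  0.79  1.72] want -0.95 0.9 1.13 1.96 -0.3 0.81 1.77
[-1.19  1.02  1.26  2.25 -0.57  0.26  1.61] want -1.2 1.03 1.24 2.26 -.48 .26 1.49
[-0.31  0.52  0.3   1.97  0.13  0.76  1.42] want -0.7 0.69 0.94 1.96 -0.43 0.83 2.
[-0.79  0.72  0.79  1.95  0.1   0.77  1.37] want -0.95 0.9 1.13 1.96 -0.3 0.81 1.77
[-1.06  0.81  0.96  2.25  0.71  0.29  0.34] want -1.2 1.03 1.24 2.26 -.48 .26 1.49
[ 0.21  0.54 -0.43  1.97  0.58  0.89  0.96] want -0.7 0.69 0.94 1.96 -0.43 0.83 2.
[-0.47  0.6   0.31  1.95  0.49  0.86  0.97] want -0.95 0.9 1.13 1.96 -0.3 0.81 1.77
[-0.5   0.59  0.11  2.25  1.32  0.8  -0.25] want -1.2 1.03 1.24 2.26 -.48 .26 1.49
```

```bash
cat > search.py <<'E'
from sim import *
import time
rng=np.random.default_rng(int(sys.argv[1]))
def ori(t,g,s):
    z=Ro.from_euler('z',g,degrees=True);return (z*Ro.from_euler('y',-t,degrees=True)*z.inv()*Ro.from_euler('z',s,degrees=True)).as_matrix()@pose(0,0)
q0=np.array([-1.2,1.03,1.24,2.26,-.48,.26,1.49])
q0=least_squares(lambda q:np.r_[err(q,np.array([488.7,-40,206.2]),Ro.from_euler('xyz',[-2.423,.471,3.089]).as_matrix()),.01*(q-q0)],q0).x
def follow(q,x1,R1):
    x,R=fk(q,p);rv=Ro.from_matrix(R1@R.T).as_rotvec(degrees=True);n=int(np.ceil(max(abs(rv).max()/5,abs(x1-x).max()/55,1)))
    for i in range(1,n+1):
        q=track(q,x+(x1-x)*i/n,Ro.from_rotvec(rv*i/n,degrees=True).as_matrix()@R,n=2)
    q=track(q,x1,R1,n=2)
    return q,n
t0=time.time();best=99
while time.time()-t0<150:
    q=q0;N=0;W=[]
    for _ in range(rng.integers(1,4)):
        w=(np.array([rng.choice([460,520,560]),rng.choice([-150,-45,60]),200.]),rng.choice([0,20,40]),rng.choice(np.arange(-180,180,45)),rng.choice([-60,0,60]))
        W.append(w);q,n=follow(q,w[0],ori(*w[1:]));N+=n
        if N>60:break
    if N>60:continue
    q,n=follow(q,np.array([530.,-45,150]),pose(30,0));N+=n;e=np.linalg.norm(err(q,np.array([530.,-45,150]),pose(30,0)))
    if q[4]>1.5 and e<.01 and N<best:best=N;print(N,e.round(4),q.round(2),[(w[0].tolist(),*map(int,w[1:])) for w in W],flush=True)
E
for i in 1 2 3 4; do python3 search.py $i & done; wait
```

```text
40 0.0 [ 0.71  0.74 -0.9   2.39  2.18  0.59 -0.43] [([520.0, -150.0, 200.0], 40, -180, 60), ([520.0, -150.0, 200.0], 40, -45, 60)]
32 0.0 [ 0.74  0.77 -0.96  2.39  2.14  0.64 -0.38] [([460.0, -150.0, 200.0], 40, 45, 60), ([520.0, -45.0, 200.0], 20, 0, 0)]
29 0.0 [ 0.86  0.95 -1.22  2.39  2.    0.88 -0.19] [([520.0, -45.0, 200.0], 40, 45, 60)]
29 0.0 [ 0.85  0.92 -1.18  2.39  2.01  0.84 -0.21] [([560.0, -150.0, 200.0], 40, 45, 60)]
48 0.0 [ 0.85  0.93 -1.19  2.39  2.01  0.84 -0.21] [([560.0, -45.0, 200.0], 20, -180, -60), ([520.0, -150.0, 200.0], 40, 0, 60)]
33 0.0 [ 0.76  0.79 -0.99  2.39  2.12  0.66 -0.35] [([560.0, -150.0, 200.0], 20, 45, 60), ([560.0, -45.0, 200.0], 20, -45, 60)]
46 0.0 [ 0.85  0.93 -1.19  2.39  2.01  0.85 -0.21] [([560.0, -45.0, 200.0], 0, -180, 60), ([560.0, -45.0, 200.0], 40, 135, 60), ([560.0, -150.0, 200.0], 40, 0, 60)]
29 0.0 [ 0.86  0.95 -1.22  2.39  2.    0.88 -0.19] [([520.0, -45.0, 200.0], 40, 45, 60)]
27 0.0 [ 0.82  0.86 -1.11  2.39  2.05  0.76 -0.27] [([460.0, -150.0, 200.0], 20, 0, 60)]
```

```bash
python3 - <<'E'
import sys;sys.argv=['x','1']
src=open('search.py').read().split('t0=time')[0];exec(src)
x,R=fk(q0,p);R1=ori(40,45,60)
q,n=follow(q0,np.array([520.,-45,200]),R1);print('seg1',n,Ro.from_matrix(R1@R.T).as_rotvec(degrees=True)/5,q.round(2))
print('seg2',Ro.from_matrix(pose(30,0)@R1.T).as_rotvec(degrees=True)/5)
# test rounding
z=[0,0,0];a=Ro.from_matrix(R1@R.T).as_rotvec(degrees=True)/5
for n in (14,15,16,18): print(n,(a/n).round(2))
E
```

```text
seg1 17 [ 5.80543715  0.61540758 16.32016436] [ 1.13  0.81 -1.07  2.19  0.25  0.23  2.73]
seg2 [  0.86469802   2.59846272 -11.41942419]
14 [0.41 0.04 1.17]
15 [0.39 0.04 1.09]
16 [0.36 0.04 1.02]
18 [0.32 0.03 0.91]
```

Call:
send_rows(
  series=[
    [85,[0.05,0,0],[0.35,0.04,0.96]],
    [85,[0.05,0,0],[0.35,0.04,0.96]],
    [85,[0.05,0,0],[0.35,0.04,0.96]],
    [85,[0.05,0,0],[0.35,0.04,0.96]],
    [85,[0.05,0,0],[0.35,0.04,0.96]],
    [85,[0.05,0,0],[0.35,0.04,0.96]],
    [85,[0.05,0,0],[0.35,0.04,0.96]],
    [85,[0.05,0,0],[0.35,0.04,0.96]],
  ],
)

```text
clock: 5.98
eef_pos: [529.3, 1.3, 261.4]
tool_rot: [-2.682, 0.38, -2.767]
force: [-0.1, -0.8, -0.5]
width: 85.0
gripper_force: 0.0
```

Call:
send_rows(
  series=[
    [85,[0.03,0,0],[0.35,0.04,0.96]],
    [85,[0.03,0,0],[0.35,0.04,0.96]],
    [85,[0.03,0,0],[0.35,0.04,0.96]],
    [85,[0.03,0,0],[0.35,0.04,0.96]],
    [85,[0,0,0],[0.35,0.04,0.96]],
    [85,[0,0,0],[0.35,0.04,0.96]],
    [85,[0,0,0],[0.35,0.04,0.96]],
    [85,[0,0,0],[0.35,0.04,0.96]],
  ],
)

```text
clock: 6.98
eef_pos: [537.3, 163.5, 268.5]
tool_rot: [-2.907, 0.46, -2.435]
force: [-0.1, 0.5, 0.4]
width: 84.5
gripper_force: 0.0
```

```bash
python3 st.py 30 0 "[530,-45,150]"
```

```text
[-0.94  0.39  0.73  2.21 -1.1   0.23  2.94] [537.3 163.5 268.5] z [ 0.479  0.104 -0.872] y [-0.553  0.806 -0.208] 6.975 [-0.1  0.5  0.4]
turn units [ 2.51  0.14 -6.8 ]
shift units [-0.122 -3.475 -1.975]
```

```bash
cat > search2.py <<'E'
import sys
src=open('search.py').read().split('t0=time')[0];exec(src)
q0=np.array(eval(sys.argv[2])); TX,TR=np.array([540.,-45,150]),pose(32,0)
def foll(q,x1,R1):
    x,R=fk(q,p);rv=Ro.from_matrix(R1@R.T).as_rotvec(degrees=True);n=int(np.ceil(max(abs(rv).max()/5,abs(x1-x).max()/55,1)));m=9;E=0
    for i in range(1,n+1):
        xi,Ri=x+(x1-x)*i/n,Ro.from_rotvec(rv*i/n,degrees=True).as_matrix()@R
        q=track(q,xi,Ri,n=2);m=min(m,np.r_[q-LO,HI-q].min());E=max(E,np.linalg.norm(err(q,xi,Ri)))
    return q,n,m,E
if __name__=='__main__':
  t0=time.time();best=-9
  while time.time()-t0<230:
    q=q0;N=0;W=[];M=9;E=0
    for j in range(rng.integers(2,5)):
        w=(np.array([rng.choice([460,500,540,580]),rng.choice([-250,-150,-45,60,150]),rng.choice([150,200.,250])]),rng.choice([0,15,30,45]),rng.choice(np.arange(-180,180,45)),rng.choice([-90,-60,-30,0,30,60,90]))
        W.append(w);q,n,m,e=foll(q,w[0],ori(*w[1:]));N+=n
        if j>0:M=min(m,M);E=max(E,e)
        if N>75 or M<.02 or E>.02:break
    if N>75 or M<.02 or E>.02:continue
    q,n,m,e=foll(q,TX,TR);N+=n;M=min(M,m);E=max(E,e)
    if q[4]>1.5 and E<.02 and M>best:best=M;print(round(M,3),N,E.round(4),q.round(2),[(w[0].tolist(),*map(int,w[1:])) for w in W],flush=True)
E
nproc; for i in 1 2 3 4 5 6; do python3 search2.py $i "[-0.94,0.39,0.73,2.21,-1.1,0.23,2.94]" & done; wait
```

```text
4
-0.0 41 0.0114 [ 0.76  0.82 -1.    2.39  2.17  0.7  -0.39] [([500.0, 60.0, 150.0], 0, -180, 90), ([540.0, -45.0, 200.0], 0, 90, 60), ([460.0, 60.0, 200.0], 15, -45, 90)]
-0.0 65 0.0172 [ 0.7   0.76 -0.89  2.39  2.25  0.62 -0.49] [([500.0, -250.0, 200.0], 15, 135, 90), ([500.0, -250.0, 250.0], 15, 135, -60), ([460.0, 60.0, 150.0], 30, 90, -90)]
-0.0 76 0.0131 [ 0.65  0.72 -0.81  2.39  2.31  0.57 -0.57] [([460.0, -150.0, 250.0], 30, 90, 90), ([540.0, 60.0, 150.0], 30, 135, -30), ([540.0, -45.0, 250.0], 15, -180, 30), ([460.0, -45.0, 150.0], 15, -135, -60)]
-0.0 67 0.013 [ 0.51  0.64 -0.58  2.39  2.53  0.46 -0.82] [([540.0, -150.0, 150.0], 45, -180, 90), ([580.0, 150.0, 150.0], 15, -45, 90), ([540.0, 150.0, 150.0], 15, -45, -60)]
-0.0 70 0.0166 [ 0.62  0.7  -0.76  2.39  2.36  0.54 -0.62] [([540.0, -250.0, 250.0], 45, 90, 90), ([580.0, -45.0, 200.0], 30, -180, 90), ([460.0, 150.0, 150.0], 30, -180, -90)]
-0.0 71 0.013 [ 0.65  0.72 -0.8   2.39  2.32  0.56 -0.57] [([460.0, -250.0, 250.0], 0, 90, 90), ([500.0, -150.0, 150.0], 30, -135, 0), ([500.0, 150.0, 150.0], 45, -135, 0), ([500.0, -45.0, 250.0], 15, -180, -90)]
-0.0 36 0.0106 [ 0.81  0.87 -1.09  2.39  2.12  0.77 -0.32] [([460.0, -150.0, 150.0], 30, 135, 90), ([540.0, -45.0, 250.0], 15, -45, 90)]
-0.0 55 0.0061 [ 0.54  0.65 -0.63  2.39  2.49  0.48 -0.76] [([460.0, -250.0, 200.0], 45, -180, 90), ([500.0, -45.0, 250.0], 30, -90, 30), ([540.0, 150.0, 200.0], 15, 0, -60)]
-0.0 65 0.017 [ 0.66  0.72 -0.81  2.39  2.32  0.56 -0.57] [([460.0, -250.0, 250.0], 0, 90, 90), ([460.0, 150.0, 250.0], 30, -180, -90)]
0.11 46 0.0138 [ 0.75  0.77 -0.98  2.36  2.12  0.64 -0.36] [([500.0, -250.0, 250.0], 0, 45, 90), ([460.0, -45.0, 200.0], 45, -135, 90), ([580.0, 60.0, 250.0], 45, -135, -30)]
-0.0 64 0.0147 [ 0.24  0.58 -0.21  2.39  3.01  0.37 -1.34] [([540.0, -250.0, 250.0], 0, 45, 90), ([540.0, 60.0, 200.0], 0, 0, 0), ([460.0, 150.0, 150.0], 45, -90, -90)]
```

```bash
cat > search3.py <<'E'
exec(open('search2.py').read().split("if __name__")[0])
t0=time.time();best=-9
while time.time()-t0<200:
    u=rng.uniform
    W=[(np.array([u(430,500),u(-280,0),u(230,300)]),u(0,40),u(-180,180),u(0,90)),
       (np.array([u(430,500),u(-250,100),u(200,280)]),u(20,50),u(-200,-70),u(-60,90)),
       (np.array([u(430,500),u(-250,100),u(200,280)]),u(20,50),u(-170,-40),u(-100,30))]
    if rng.random()<.4: W=W[1:]
    q=q0;N=0;M=9;E=0
    for j,w in enumerate(W):
        q,n,m,e=foll(q,w[0],ori(*w[1:]));N+=n
        if j>0:M=min(m,M);E=max(E,e)
        else: M=np.r_[q-LO,HI-q].min()
        if N>60 or M<max(best,.03) or E>.02:break
    else:
        q,n,m,e=foll(q,TX,TR);N+=n;M=min(M,m);E=max(E,e)
        if q[4]>1.5 and E<.02 and M>best:best=M;print(round(M,3),N,E.round(4),q.round(2),[(w[0].round().tolist(),*np.round(w[1:]).astype(int).tolist()) for w in W],flush=True)
E
for i in 1 2 3 4; do python3 search3.py $i "[-0.94,0.39,0.73,2.21,-1.1,0.23,2.94]" & done; wait
cat > search4.py <<'E'
exec(open('search.py').read().split("q0=np.array")[0])
q0=np.array(eval(sys.argv[2]))
def safe(q):
    x,R=fk(q,p);w=x-R[:,2]*300
    return 380<np.hypot(*x[:2]) and x[0]<590 and -330<x[1]<300 and 140<x[2]<420 and R[2,2]<-.3 and max(w[0],(x*.6+w*.4)[0])<(560 if w[1]<200 else 700)
def rows(path):
    out=[]
    for a,b in zip(path[:-1],path[1:]):
        # subdivide so each row turn<=4.8 comp & shift<=55
        n=3
        while 1:
            Q=[a+(b-a)*i/n for i in range(n+1)];P=[fk(q,p) for q in Q]
            ok=all(abs(Ro.from_matrix(P[i+1][1]@P[i][1].T).as_rotvec(degrees=True)).max()<4.8 and abs(P[i+1][0]-P[i][0]).max()<55 for i in range(n)) and (abs(b-a)/n<VM*.8).all()
            if ok:break
            n+=1
            if n>40:return None
        if not all(safe(q) for q in Q[n//3:]):return None
        out+=P[1:]
    return out
G=[]
while len(G)<40:
    x=np.array([rng.uniform(500,560),rng.uniform(-80,0),rng.uniform(150,200)]);R=pose(rng.uniform(25,35),0)
    s=least_squares(err,rng.uniform(LO,HI),bounds=(LO+.05,HI-.05),args=(x,R))
    if s.cost<1e-8:G.append(s.x)
t0=time.time();best=-9
while time.time()-t0<200:
    path=[q0]+[rng.uniform(LO+.15,HI-.15) for _ in range(rng.integers(1,3))]+[G[rng.integers(len(G))]]
    if not all(safe(q) for q in path[1:]):continue
    r=rows(path)
    if r is None or len(r)>64:continue
    q=q0;M=9;E=0
    for i,(x,R) in enumerate(r):
        q=track(q,x,R,n=2);e=np.linalg.norm(err(q,x,R));E=max(E,e)
        if i>8:M=min(M,np.r_[q-LO,HI-q].min())
        if E>.02 or M<max(best,.01):break
    else:
        if q[4]>1.5:best=M;print(round(M,3),len(r),E.round(4),q.round(2),flush=True);np.savez('/tmp/path%s.npz'%sys.argv[1],x=[a for a,_ in r],R=[b for _,b in r],M=M,path=path)
E
for i in 1 2 3 4; do python3 search4.py $i "[-0.94,0.39,0.73,2.21,-1.1,0.23,2.94]" & done; wait
```

```text
Traceback (most recent call last):
  File "search4.py", line 23, in <module>
    s=least_squares(err,rng.uniform(LO,HI),bounds=(LO+.05,HI-.05),args=(x,R))
ValueError: Initial guess is outside of provided bounds
Traceback (most recent call last):
  File "search4.py", line 23, in <module>
    s=least_squares(err,rng.uniform(LO,HI),bounds=(LO+.05,HI-.05),args=(x,R))
ValueError: Initial guess is outside of provided bounds
Traceback (most recent call last):
  File "search4.py", line 23, in <module>
    s=least_squares(err,rng.uniform(LO,HI),bounds=(LO+.05,HI-.05),args=(x,R))
ValueError: Initial guess is outside of provided bounds
Traceback (most recent call last):
  File "search4.py", line 23, in <module>
    s=least_squares(err,rng.uniform(LO,HI),bounds=(LO+.05,HI-.05),args=(x,R))
ValueError: Initial guess is outside of provided bounds
```

```bash
sed -i 's/err,rng.uniform(LO,HI),bounds/err,rng.uniform(LO+.1,HI-.1),bounds/; s/t0<200/t0<110/' search4.py
for i in 1 2 3 4; do python3 search4.py $i "[-0.94,0.39,0.73,2.21,-1.1,0.23,2.94]" & done; wait
cat > pre.py <<'E'
from sim import *
def joint_rows(a,b):
    n=3
    while 1:
        Q=[a+(b-a)*i/n for i in range(n+1)];P=[fk(q,p) for q in Q]
        if all(abs(Ro.from_matrix(P[i+1][1]@P[i][1].T).as_rotvec(degrees=True)).max()<4.9 and abs(P[i+1][0]-P[i][0]).max()<58 for i in range(n)) and (abs(b-a)/n<VM*.8).all():return P[1:]
        n+=1
def simr(q,r):
    M=9;E=0
    for x,R in r:
        q=track(q,x,R,n=2);E=max(E,np.linalg.norm(err(q,x,R)));M=min(M,np.r_[q-LO,HI-q].min())
    return q,M,E
if __name__=='__main__':
    for q1 in(-.9,):
     for q2,q4,q6 in((.4,1.8,.9),(.2,1.8,1.1),(.5,1.5,1.1),(.3,2.,.7),(.1,1.6,1.4),(.3,1.6,1.2)):
      for j7a,j7b in((1.57,-1.57),(.5,-.5),(0,0)):
       for dj1 in (0,.5):
        a=np.array([q1,q2,0.,q4,0.,q6,j7a]);b=np.array([q1+dj1,q2+.1,-.3*(dj1>0),q4,3.0,q6,j7b])
        r=joint_rows(a,b);q,M,E=simr(a,r);zs=[x[2] for x,_ in r]
        print((q2,q4,q6),j7a,dj1,len(r),'M%.2f E%.3f'%(M,E),q.round(2),'z',int(min(zs)),int(max(zs)))
E
python3 pre.py
```

```text
(0.4, 1.8, 0.9) 1.57 0 30 M-0.00 E0.004 [-1.19  0.53  0.43  1.8   3.06  0.88 -1.83] z 298 593
(0.4, 1.8, 0.9) 1.57 0.5 29 M-0.00 E0.008 [-0.82  0.5   0.3   1.8   3.08  0.87 -1.92] z 298 602
(0.4, 1.8, 0.9) 0.5 0 26 M0.37 E0.000 [-1.2   0.53  0.44  1.8   3.06  0.88 -0.77] z 298 593
(0.4, 1.8, 0.9) 0.5 0.5 22 M0.14 E0.001 [-0.75  0.49  0.19  1.8   3.06  0.88 -0.78] z 298 602
(0.4, 1.8, 0.9) 0 0 24 M0.44 E0.000 [-1.18  0.53  0.41  1.8   3.05  0.88 -0.25] z 298 593
(0.4, 1.8, 0.9) 0 0.5 20 M0.20 E0.001 [-0.59  0.49 -0.03  1.8   3.03  0.88 -0.16] z 298 602
(0.2, 1.8, 1.1) 1.57 0 38 M0.57 E0.000 [-1.1   0.31  0.26  1.8   3.    1.09 -1.66] z 399 811
(0.2, 1.8, 1.1) 1.57 0.5 36 M0.57 E0.000 [-0.91  0.3   0.36  1.8   3.    1.07 -1.8 ] z 399 815
(0.2, 1.8, 1.1) 0.5 0 28 M0.57 E0.000 [-1.09  0.31  0.25  1.8   3.    1.09 -0.59] z 399 811
(0.2, 1.8, 1.1) 0.5 0.5 26 M0.57 E0.000 [-0.9   0.3   0.35  1.8   3.    1.07 -0.72] z 399 815
(0.2, 1.8, 1.1) 0 0 24 M0.57 E0.000 [-1.09  0.31  0.25  1.8   3.    1.09 -0.09] z 400 811
(0.2, 1.8, 1.1) 0 0.5 23 M0.57 E0.000 [-0.9   0.3   0.35  1.8   3.    1.07 -0.
[... 1547 characters left out ...]
.07  0.2   0.21  1.6   2.98  1.39 -0.04] z 517 1044
(0.1, 1.6, 1.4) 0 0.5 27 M0.47 E0.000 [-0.9   0.2   0.32  1.6   2.93  1.38 -0.13] z 517 1045
(0.3, 1.6, 1.2) 1.57 0 40 M0.67 E0.000 [-1.25  0.44  0.52  1.6   2.94  1.17 -1.78] z 417 869
(0.3, 1.6, 1.2) 1.57 0.5 39 M0.56 E0.000 [-1.03  0.44  0.62  1.6   2.89  1.13 -1.94] z 417 874
(0.3, 1.6, 1.2) 0.5 0 29 M0.67 E0.000 [-1.22  0.43  0.46  1.6   2.94  1.17 -0.69] z 418 869
(0.3, 1.6, 1.2) 0.5 0.5 28 M0.67 E0.000 [-1.    0.43  0.56  1.6   2.9   1.14 -0.84] z 418 874
(0.3, 1.6, 1.2) 0 0 25 M0.67 E0.000 [-1.21  0.43  0.45  1.6   2.95  1.17 -0.18] z 418 869
(0.3, 1.6, 1.2) 0 0.5 24 M0.67 E0.000 [-0.98  0.43  0.54  1.6   2.9   1.14 -0.33] z 418 874
```

```bash
cat > plan.py <<'E'
from pre import *
from cell import sensors
def emit(q,targets,dec=2):
    x0,R0=fk(q,p);cx,cR=x0,R0;out=[];qs=q
    a=q;M=9
    for b in targets:
        r=joint_rows(a,np.array(b,float));a=np.array(b,float)
        for x,R in r:
            sh=np.round((x-cx)/60,dec);tu=np.round(Ro.from_matrix(R@cR.T).as_rotvec(degrees=True)/5,dec)
            sh=np.clip(sh,-1,1);tu=np.clip(tu,-1,1)
            cx=cx+60*sh;cR=Ro.from_rotvec(tu*5,degrees=True).as_matrix()@cR
            out.append([85,sh.tolist(),tu.tolist()]);qs=track(qs,cx,cR,n=2);M=min(M,np.r_[qs-LO,HI-qs].min())
        print('via',len(out),qs.round(2),'M%.2f'%M,'pos',cx.round())
    return out
if __name__=='__main__':
    q=sensors.read_state()['qpos'];o=emit(q,eval(sys.argv[1]))
    for i in range(0,len(o),8):print(str(o[i:i+8]).replace(' ',''))
E
python3 plan.py "[[-.9,.4,0,1.8,0,.9,0],[-.9,.5,0,1.8,3.0,.9,0]]"
```

```text
via 20 [-1.67  0.72  1.28  1.8  -0.77  1.17  0.74] M0.00 pos [356. 418. 299.]
via 44 [-1.22  0.54  0.46  1.8   3.06  0.88 -0.28] M-0.00 pos [579. 629. 593.]
[[85,[-0.08,0.42,-0.03],[0.75,0.41,-0.42]],[85,[-0.11,0.41,-0.02],[0.69,0.47,-0.44]],[85,[-0.13,0.38,-0.02],[0.61,0.52,-0.47]],[85,[-0.16,0.36,-0.01],[0.53,0.57,-0.49]],[85,[-0.17,0.33,-0.01],[0.44,0.6,-0.52]],[85,[-0.18,0.31,-0.01],[0.36,0.61,-0.55]],[85,[-0.19,0.28,0.0],[0.27,0.63,-0.58]],[85,[-0.19,0.25,0.01],[0.19,0.62,-0.6]]]
[[85,[-0.2,0.23,0.01],[0.11,0.6,-0.63]],[85,[-0.19,0.21,0.01],[0.03,0.58,-0.66]],[85,[-0.19,0.18,0.03],[-0.04,0.54,-0.68]],[85,[-0.18,0.15,0.02],[-0.11,0.49,-0.72]],[85,[-0.18,0.14,0.04],[-0.17,0.44,-0.74]],[85,[-0.16,0.12,0.04],[-0.21,0.38,-0.77]],[85,[-0.14,0.11,0.05],[-0.25,0.32,-0.79]],[85,[-0.14,0.09,0.06],[-0.29,0.24,-0.83]]]
[[85,[-0.11,0.08,0.06],[-0.3,0.17,-0.85]],[85,[-0.1,0.07,0.07],[-0.32,0.08,-0.89]],[85,[-0.09,0.07,0.08],[-0.31,0.01,-0.9]],[85,[-0.06,0.06,0.1],[-0.31,-0.07,-0.94]],[85,[0.38,-0.3,-0.02],[-0.78,-0.85,0.85]],[85,[0.4,-0.28,0.04],[-0.79,-0.85,0.85]],[85,[0.41,-0.23,0.08],[-0.7
[... 177 characters left out ...]
.88]],[85,[0.38,-0.0,0.27],[-0.77,-0.83,0.88]],[85,[0.36,0.05,0.3],[-0.76,-0.83,0.88]],[85,[0.32,0.1,0.31],[-0.77,-0.83,0.89]],[85,[0.29,0.14,0.32],[-0.76,-0.82,0.89]],[85,[0.25,0.2,0.33],[-0.76,-0.82,0.9]]]
[[85,[0.21,0.24,0.34],[-0.76,-0.81,0.9]],[85,[0.16,0.28,0.32],[-0.75,-0.82,0.91]],[85,[0.12,0.31,0.32],[-0.75,-0.81,0.91]],[85,[0.06,0.35,0.3],[-0.75,-0.81,0.92]],[85,[0.01,0.37,0.28],[-0.75,-0.8,0.92]],[85,[-0.04,0.39,0.25],[-0.75,-0.8,0.92]],[85,[-0.09,0.4,0.22],[-0.74,-0.8,0.93]],[85,[-0.14,0.41,0.18],[-0.74,-0.8,0.93]]]
[[85,[-0.19,0.42,0.15],[-0.74,-0.79,0.94]],[85,[-0.23,0.4,0.1],[-0.73,-0.79,0.95]],[85,[-0.27,0.4,0.06],[-0.73,-0.79,0.94]],[85,[-0.31,0.37,0.01],[-0.73,-0.78,0.96]]]
```

Call:
send_rows(
  series=[
    [85,[-0.15,0.35,0],[0.7,0.45,-0.45]],
    [85,[-0.15,0.35,0],[0.65,0.5,-0.45]],
    [85,[-0.15,0.35,0],[0.6,0.5,-0.5]],
    [85,[-0.15,0.35,0],[0.5,0.55,-0.5]],
    [85,[-0.15,0.35,0],[0.45,0.6,-0.5]],
    [85,[-0.15,0.3,0],[0.35,0.6,-0.55]],
    [85,[-0.2,0.3,0],[0.25,0.6,-0.6]],
    [85,[-0.2,0.25,0],[0.2,0.6,-0.6]],
  ],
)

```text
clock: 7.98
eef_pos: [459.1, 319.2, 268.5]
tool_rot: [2.902, 0.254, -2.993]
force: [0.5, -0.5, 0.2]
width: 84.8
gripper_force: 0.0
```

Call:
send_rows(
  series=[
    [85,[-0.2,0.2,0],[0.1,0.6,-0.65]],
    [85,[-0.2,0.2,0],[0.05,0.6,-0.65]],
    [85,[-0.2,0.2,0],[-0.05,0.55,-0.7]],
    [85,[-0.2,0.15,0],[-0.1,0.5,-0.7]],
    [85,[-0.2,0.15,0],[-0.15,0.45,-0.75]],
    [85,[-0.15,0.1,0.1],[-0.2,0.4,-0.75]],
    [85,[-0.15,0.1,0.1],[-0.25,0.3,-0.8]],
    [85,[-0.15,0.1,0.1],[-0.3,0.25,-0.85]],
  ],
)

```text
clock: 8.98
eef_pos: [372.3, 390.6, 286.7]
tool_rot: [2.997, -0.041, 2.775]
force: [-0.4, 0.3, 0.6]
width: 85.0
gripper_force: 0.0
```

```bash
python3 st.py; python3 plan.py "[[-.9,.4,0,1.8,0,.9,0],[-.9,.5,0,1.8,3.0,.9,0]]"
```

```text
[-1.53  0.63  1.19  1.9  -0.84  1.06  1.22] [372.3 390.6 286.7] z [ 0.014  0.149 -0.989] y [0.36  0.922 0.144] 8.975 [-0.4  0.3  0.6]
via 6 [-1.68  0.75  1.31  1.8  -0.8   1.2   0.77] M0.01 pos [356. 418. 299.]
via 30 [-1.22  0.54  0.46  1.8   3.06  0.88 -0.28] M-0.00 pos [579. 629. 594.]
[[85,[-0.22,-0.1,-0.35],[-0.74,0.94,-0.78]],[85,[-0.17,-0.03,-0.18],[-0.61,0.52,-0.63]],[85,[-0.11,0.06,-0.03],[-0.43,0.13,-0.52]],[85,[-0.05,0.15,0.1],[-0.2,-0.23,-0.47]],[85,[0.0,0.24,0.24],[0.07,-0.53,-0.46]],[85,[0.04,0.32,0.38],[0.37,-0.77,-0.47]],[85,[0.38,-0.3,-0.01],[-0.79,-0.85,0.84]],[85,[0.4,-0.27,0.03],[-0.78,-0.85,0.85]]]
[[85,[0.41,-0.24,0.09],[-0.78,-0.84,0.86]],[85,[0.42,-0.19,0.12],[-0.78,-0.84,0.86]],[85,[0.42,-0.15,0.17],[-0.78,-0.84,0.86]],[85,[0.41,-0.11,0.21],[-0.77,-0.84,0.87]],[85,[0.39,-0.05,0.24],[-0.78,-0.83,0.88]],[85,[0.38,-0.0,0.27],[-0.76,-0.83,0.87]],[85,[0.36,0.05,0.29],[-0.77,-0.83,0.89]],[85,[0.32,0.1,0.31],[-0.77,-0.82,0.89]]]
[[85,[0.29,0.14,0.33],[-0.76,-0.83,0.89]],[85,[0.25,0.2,0.33],[-0.76,-0.82,0.9]],[85,[0.21,0.24,0.33],[-0.76,-0.81,0.9]],[85,[0.16,0.28,0.33],[-0.75,-0.82,0.91]],[85,[0.12,0.31,0.32],[-0.75,-0.81,0.91]],[85,[0.06,0.35,0.3],[-0.75,-0.8,0.91]],[85,[0.01,0.37,0.27],[-0.75,-0.81,0.92]],[85,[-0.04,0.39,0.25],[-0.75,-0.8,0.93]]]
[[85,[-0.09,0.4,0.22],[-0.74,-0.8,0.93]],[85,[-0.14,0.42,0.19],[-0.74,-0.8,0.93]],[85,[-0.18,0.41,0.14],[-0.74,-0.79,0.94]],[85,[-0.24,0.4,0.11],[-0.73,-0.79,0.94]],[85,[-0.27,0.4,0.06],[-0.73,-0.79,0.95]],[85,[-0.31,0.37,0.01],[-0.73,-0.78,0.95]]]
```

Call:
send_rows(
  series=[
    [85,[-0.05,0.1,0.05],[-0.4,0,-0.8]],
    [85,[-0.05,0.1,0.05],[-0.4,0,-0.8]],
    [85,[-0.05,0.1,0.05],[-0.4,0,-0.85]],
    [85,[-0.1,0.15,0.05],[-0.35,0.05,-0.85]],
    [85,[0.4,-0.3,0],[-0.8,-0.85,0.85]],
    [85,[0.4,-0.25,0.05],[-0.8,-0.85,0.85]],
    [85,[0.4,-0.25,0.1],[-0.8,-0.85,0.85]],
    [85,[0.4,-0.2,0.15],[-0.75,-0.85,0.85]],
  ],
)

```text
clock: 9.98
eef_pos: [454.2, 357.1, 316.4]
tool_rot: [-3.061, 0.414, 2.815]
force: [-0.3, 0.2, -1.1]
width: 85.1
gripper_force: 0.0
```

```bash
python3 st.py
```

```text
[-1.66  0.76  1.29  1.79 -0.46  0.91  0.92] [454.2 357.1 316.4] z [ 0.354 -0.205 -0.913] y [ 0.351  0.934 -0.074] 9.975 [-0.3  0.2 -1.1]
```

Call:
send_rows(
  series=[
    [85,[0.4,-0.15,0.15],[-0.75,-0.85,0.85]],
    [85,[0.4,-0.1,0.2],[-0.75,-0.85,0.85]],
    [85,[0.4,-0.05,0.25],[-0.75,-0.85,0.9]],
    [85,[0.4,0,0.25],[-0.75,-0.85,0.9]],
    [85,[0.35,0.05,0.3],[-0.75,-0.85,0.9]],
    [85,[0.3,0.1,0.3],[-0.75,-0.8,0.9]],
    [85,[0.3,0.15,0.3],[-0.75,-0.8,0.9]],
    [85,[0.25,0.2,0.35],[-0.75,-0.8,0.9]],
  ],
)

```text
clock: 10.98
eef_pos: [620.6, 371.6, 445.5]
tool_rot: [-2.267, 0.865, -2.318]
force: [6.1, 12.3, 3.0]
width: 85.0
gripper_force: 0.0
```

```bash
python3 st.py
```

```text
[-1.69  0.84  1.32  1.86  0.39  0.23  0.78] [620.6 371.6 445.5] z [ 0.894 -0.164 -0.416] y [-0.074  0.864 -0.498] 10.975 [ 6.1 12.3  3. ]
```

```bash
python3 plan.py "[[-1.22,.54,.46,1.8,3.06,.88,-.28]]"; python3 - <<'E'
from sim import *
from cell import sensors
q=sensors.read_state()['qpos'];x,R=fk(q,p);s=sensors.read_state();print(s['force'].round(1),x.round(1))
x1=np.array([579,629,593.]);R1=fk(np.array([-.9,.5,0,1.8,3,.9,0]),p)[1]
z=[(x,R)]
rv=Ro.from_matrix(R1@R.T).as_rotvec(degrees=True);print(rv/5,(x1-x)/60)
# alternative: precession row list continuing
rows=[[.21,.24,.34],[.16,.28,.32],[.12,.31,.32],[.06,.35,.3],[.01,.37,.28],[-.04,.39,.25],[-.09,.4,.22],[-.14,.41,.18],[-.19,.42,.15],[-.23,.4,.1],[-.27,.4,.06],[-.31,.37,.01]]
print(run(q,[(r,[-.75,-.8,.92]) for r in rows]).round(2))
E
```

```text
via 27 [-1.37  0.59  0.7   1.8   3.1   0.87 -0.45] M-0.00 pos [576. 632. 592.]
[[85,[0.03,-0.1,-0.09],[-0.64,0.2,0.05]],[85,[0.04,-0.08,-0.06],[-0.64,0.16,0.08]],[85,[0.04,-0.08,-0.04],[-0.62,0.1,0.1]],[85,[0.05,-0.05,-0.01],[-0.62,0.06,0.13]],[85,[0.06,-0.04,0.01],[-0.6,0.01,0.16]],[85,[0.07,-0.02,0.04],[-0.58,-0.03,0.2]],[85,[0.08,0.01,0.05],[-0.56,-0.08,0.23]],[85,[0.08,0.03,0.07],[-0.54,-0.12,0.27]]]
[[85,[0.08,0.06,0.09],[-0.51,-0.16,0.32]],[85,[0.09,0.08,0.1],[-0.48,-0.19,0.35]],[85,[0.09,0.12,0.12],[-0.45,-0.23,0.39]],[85,[0.08,0.15,0.12],[-0.42,-0.26,0.43]],[85,[0.08,0.17,0.14],[-0.38,-0.28,0.48]],[85,[0.06,0.2,0.14],[-0.35,-0.3,0.52]],[85,[0.05,0.23,0.15],[-0.3,-0.33,0.56]],[85,[0.04,0.26,0.15],[-0.28,-0.33,0.6]]]
[[85,[0.01,0.28,0.16],[-0.23,-0.35,0.64]],[85,[-0.01,0.3,0.16],[-0.2,-0.35,0.67]],[85,[-0.03,0.32,0.16],[-0.17,-0.35,0.72]],[85,[-0.07,0.34,0.16],[-0.14,-0.36,0.75]],[85,[-0.1,0.35,0.17],[-0.11,-0.34,0.78]],[85,[-0.13,0.35,0.16],[-0.08,-0.34,0.82]],[85,[-0.17,0.36,0.16],[-0.06,-0.33,0.86]],[85,[-0.2,0.36,0.16],[-0.04,-0.32,0.88]]]
[[85,[-0.24,0.35,0.15],[-0.03,-0.3,0.91]],[85,[-0.29,0.34,0.15],[-0.02,-0.29,0.93]],[85,[-0.31,0.32,0.14],[-0.01,-0.28,0.96]]]
[ 6.1 12.3  3. ] [607.5 355.3 429.6]
[-8.51675012 -9.25366703 11.37613402] [-0.47565011  4.56213241  2.72308268]
[-1.34  0.58  0.52  1.81  2.81  0.93 -0.11]
```

Call:
send_rows(
  series=[
    [85,[0.2,0.25,0.35],[-0.75,-0.8,0.9]],
    [85,[0.15,0.3,0.3],[-0.75,-0.8,0.9]],
    [85,[0.1,0.3,0.3],[-0.75,-0.8,0.9]],
    [85,[0.05,0.35,0.3],[-0.75,-0.8,0.9]],
  ],
)

```text
clock: 11.48
eef_pos: [631.2, 438.3, 527.9]
tool_rot: [-1.828, 0.769, -1.79]
force: [0.4, 0.6, 0.9]
width: 84.9
gripper_force: 0.0
```

```bash
python3 st.py; tail -2 st.py >/dev/null; python3 - <<'E'
from kin import *
from cell import sensors
s=sensors.read_state();x,R=fk(s['qpos'],np.load('/tmp/p.npy'));print(x.round(),s['eef_pos'].round(),(Ro.from_matrix(Ro.from_euler('xyz',s['tool_rot']).as_matrix()@R.T).as_rotvec(degrees=True)).round(1))
E
```

```text
[-1.74  0.84  1.32  1.83  1.47  0.24 -0.04] [631.2 438.3 527.9] z [ 0.982 -0.037 -0.183] y [-0.102  0.712 -0.695] 11.475 [0.4 0.6 0.9]
[617. 417. 504.] [631. 438. 528.] [ 1.8 -0.1  1.6]
```

Call:
send_rows(
  series=[
    [85,[0,0.35,0.3],[-0.75,-0.8,0.9]],
    [85,[-0.05,0.4,0.25],[-0.75,-0.8,0.9]],
    [85,[-0.1,0.4,0.2],[-0.75,-0.8,0.95]],
    [85,[-0.15,0.4,0.2],[-0.75,-0.8,0.95]],
    [85,[-0.2,0.4,0.15],[-0.75,-0.8,0.95]],
  ],
)

```text
clock: 12.1
eef_pos: [601.8, 545.0, 588.5]
tool_rot: [-1.461, 0.441, -1.199]
force: [1.5, -0.8, 0.0]
width: 84.6
gripper_force: 0.0
```

```bash
cat >> fit.py <<'E'
from cell import sensors
s=sensors.read_state()
D+=[([-1.53,.63,1.19,1.9,-.84,1.06,1.22],[372.3,390.6,286.7],[2.997,-.041,2.775]),([-1.66,.76,1.29,1.79,-.46,.91,.92],[454.2,357.1,316.4],[-3.061,.414,2.815]),
([-1.74,.84,1.32,1.83,1.47,.24,-.04],[631.2,438.3,527.9],[-1.828,.769,-1.79]),(s['qpos'],s['eef_pos'],s['tool_rot'])]
b=least_squares(res,best.x);print(b.cost,b.x.round(3));print(b.fun.reshape(-1,6).round(1));np.save('/tmp/p.npy',b.x)
E
python3 st.py; python3 fit.py | tail -12
```

```text
[-1.68  0.72  1.08  1.91  2.49  0.68 -0.54] [601.8 545.  588.5] z [0.943 0.318 0.099] y [-0.052  0.435 -0.899] 12.1 [ 1.5 -0.8  0. ]
 [-0.5  0.  -0.6  0.1 -0.3  0.4]]
3.640349611295025 [3.46928e+02 5.55167e+02 1.00470e+01 3.78888e+02 6.71100e+00 3.33259e+02
 4.73400e+00 2.70000e-02]
[[-0.8  0.7  0.5 -0.  -0.   0.1]
 [ 0.8  1.   0.6  0.2  0.   0.2]
 [ 0.1  0.7 -0.  -0.1 -0.1  0. ]
 [-0.6 -0.2 -0.2  0.  -0.3  0.3]
 [-0.3 -0.2 -0.4  0.1 -0.2  0.4]
 [ 0.3  0.3  0.2 -0.   0.2  0.1]
 [ 0.1 -0.2 -0.2  0.1 -0.1  0.3]
 [-0.  -0.6 -0.4  0.4 -0.   0.4]
 [ 0.2 -0.4 -0.1  0.4  0.1  0.6]]
```

```bash
cat > go.py <<'E'
from plan import *
q=sensors.read_state()['qpos'];x=np.array(eval(sys.argv[1]),float);R=pose(*eval(sys.argv[2]))
S=[least_squares(lambda u:np.r_[err(u,x,R),.0003*(u-g)],g,bounds=(LO+.06,HI-.06)) for g in([.2,.7,-.2,2.2,3,.5,-1.3],)]
g=S[0].x;print('goal',g.round(2),np.linalg.norm(err(g,x,R)).round(4))
a=q.copy();a[[1,3,5]]=g[[1,3,5]];a[0]=-1.3;a[2]=.6;a[4]=2.8;a[6]=-.8
o=emit(q,[a,g] if len(sys.argv)>3 else [g],1)
for i in range(0,len(o),8):print(str(o[i:i+8]).replace(' ',''))
E
python3 go.py "[500,-45,190]" "(33,0)" via
```

```text
goal [ 0.54  0.49 -0.59  2.41  2.35  0.29 -0.66] 0.0259
via 13 [-1.31  0.48  0.61  2.4   2.79  0.27 -0.79] M0.04 pos [448. 313. 234.]
via 26 [ 0.12  0.43 -0.01  2.42  3.47  0.23 -1.79] M-0.00 pos [514. -47. 198.]
[[85,[0.1,-0.3,-0.6],[-0.1,0.9,-0.1]],[85,[0.0,-0.3,-0.6],[-0.2,0.9,-0.2]],[85,[-0.0,-0.3,-0.5],[-0.1,0.9,-0.1]],[85,[-0.1,-0.3,-0.6],[-0.1,0.9,-0.1]],[85,[-0.1,-0.3,-0.5],[-0.1,0.9,-0.1]],[85,[-0.2,-0.3,-0.5],[-0.1,0.9,-0.2]],[85,[-0.2,-0.3,-0.5],[-0.1,0.8,-0.1]],[85,[-0.3,-0.3,-0.4],[-0.1,0.9,-0.1]]]
[[85,[-0.3,-0.3,-0.4],[-0.1,0.8,-0.1]],[85,[-0.3,-0.3,-0.4],[-0.1,0.9,-0.0]],[85,[-0.4,-0.3,-0.4],[-0.2,0.8,-0.1]],[85,[-0.4,-0.3,-0.3],[-0.1,0.8,-0.1]],[85,[-0.4,-0.2,-0.2],[-0.1,0.8,-0.1]],[85,[0.2,-0.5,-0.3],[0.3,0.4,-0.9]],[85,[0.2,-0.5,-0.2],[0.3,0.5,-1.0]],[85,[0.2,-0.5,-0.1],[0.3,0.4,-1.0]]]
[[85,[0.1,-0.4,-0.2],[0.4,0.3,-1.0]],[85,[0.1,-0.5,-0.1],[0.4,0.3,-0.9]],[85,[0.1,-0.4,-0.0],[0.5,0.3,-1.0]],[85,[0.1,-0.5,-0.1],[0.5,0.2,-1.0]],[85,[0.1,-0.4,-0.0],[0.5,0.1,-1.0]],[85,[0.0,-0.5,0.0],[0.5,0.1,-0.9]],[85,[0.0,-0.4,0.1],[0.6,0.0,-1.0]],[85,[0.1,-0.5,0.0],[0.5,-0.0,-1.0]]]
[[85,[-0.0,-0.4,0.1],[0.5,-0.1,-0.9]],[85,[-0.1,-0.5,0.2],[0.5,-0.2,-1.0]]]
```

```bash
python3 go.py "[545,-47,130]" "(42,0)" via; python3 go.py "[560,-47,65]" "(40,0)" via | grep goal;  python3 go.py "[642,-49,60]" "(40,0)" via | grep goal
```

```text
goal [ 0.3   0.67 -0.26  2.41  3.08  0.56 -1.34] 0.0406
via 10 [-1.31  0.68  0.63  2.41  2.83  0.55 -0.82] M0.06 pos [496. 325. 210.]
via 23 [ 0.1   0.67  0.05  2.41  3.39  0.58 -1.69] M0.05 pos [574. -53. 132.]
[[85,[0.1,-0.3,-0.8],[-0.3,0.9,-0.2]],[85,[0.0,-0.4,-0.7],[-0.3,0.9,-0.1]],[85,[-0.0,-0.3,-0.7],[-0.3,0.8,-0.1]],[85,[-0.1,-0.4,-0.7],[-0.3,0.9,-0.2]],[85,[-0.2,-0.3,-0.7],[-0.2,0.9,-0.1]],[85,[-0.2,-0.4,-0.6],[-0.2,0.9,-0.2]],[85,[-0.3,-0.4,-0.6],[-0.3,0.9,-0.1]],[85,[-0.3,-0.4,-0.6],[-0.2,0.9,-0.1]]]
[[85,[-0.4,-0.3,-0.5],[-0.2,0.9,-0.2]],[85,[-0.4,-0.4,-0.4],[-0.2,0.9,-0.1]],[85,[0.2,-0.5,-0.3],[0.5,0.6,-0.9]],[85,[0.2,-0.5,-0.2],[0.5,0.5,-0.9]],[85,[0.2,-0.5,-0.2],[0.5,0.4,-1.0]],[85,[0.2,-0.5,-0.2],[0.6,0.4,-0.9]],[85,[0.1,-0.5,-0.2],[0.6,0.4,-1.0]],[85,[0.1,-0.5,-0.1],[0.7,0.3,-0.9]]]
[[85,[0.1,-0.4,-0.1],[0.7,0.2,-1.0]],[85,[0.0,-0.5,-0.1],[0.7,0.2,-0.9]],[85,[0.1,-0.5,-0.0],[0.7,0.1,-1.0]],[85,[0.0,-0.4,-0.0],[0.7,0.1,-1.0]],[85,[0.1,-0.5,-0.0],[0.7,-0.1,-0.9]],[85,[-0.0,-0.5,0.1],[0.8,-0.0,-1.0]],[85,[-0.0,-0.5,0.0],[0.7,-0.2,-1.0]]]
goal [ 0.27  0.86 -0.23  2.41  3.08  0.75 -1.33] 0.0251
goal [ 0.24  0.89 -0.22  2.28  3.06  0.71 -1.33] 0.0
```

Call:
send_rows(
  series=[
    [85,[0.1,-0.3,-0.8],[-0.3,0.9,-0.2]],
    [85,[0,-0.4,-0.7],[-0.3,0.9,-0.1]],
    [85,[0,-0.3,-0.7],[-0.3,0.8,-0.1]],
    [85,[-0.1,-0.4,-0.7],[-0.3,0.9,-0.2]],
    [85,[-0.2,-0.3,-0.7],[-0.2,0.9,-0.1]],
    [85,[-0.2,-0.4,-0.6],[-0.2,0.9,-0.2]],
    [85,[-0.3,-0.4,-0.6],[-0.3,0.9,-0.1]],
    [85,[-0.3,-0.4,-0.6],[-0.2,0.9,-0.1]],
  ],
)

```text
clock: 13.1
eef_pos: [541.3, 370.4, 263.4]
tool_rot: [-2.166, 0.366, -1.583]
force: [-0.7, 0.1, 0.1]
width: 85.1
gripper_force: 0.0
```

```bash
python3 st.py; python3 go.py "[575,-47,130]" "(40,0)"
```

```text
[-1.39  0.69  0.7   2.31  2.74  0.59 -0.77] [541.3 370.4 263.4] z [ 0.831  0.19  -0.523] y [-0.557  0.303 -0.773] 13.1 [-0.7  0.1  0.1]
goal [ 0.27  0.7  -0.24  2.41  3.06  0.62 -1.34] 0.0123
via 13 [ 0.03  0.69  0.1   2.41  3.38  0.64 -1.72] M0.06 pos [585. -47. 131.]
[[85,[0.3,-0.6,-0.4],[0.4,0.6,-0.9]],[85,[0.2,-0.6,-0.3],[0.4,0.7,-0.8]],[85,[0.2,-0.7,-0.4],[0.6,0.5,-0.9]],[85,[0.1,-0.6,-0.2],[0.5,0.6,-0.9]],[85,[0.1,-0.5,-0.3],[0.7,0.4,-1.0]],[85,[0.1,-0.6,-0.2],[0.6,0.4,-0.9]],[85,[-0.0,-0.5,-0.2],[0.8,0.4,-0.9]],[85,[-0.0,-0.6,-0.1],[0.7,0.3,-0.9]]]
[[85,[-0.0,-0.5,-0.1],[0.8,0.2,-1.0]],[85,[-0.1,-0.4,-0.1],[0.8,0.1,-0.9]],[85,[-0.0,-0.5,0.0],[0.8,0.1,-1.0]],[85,[-0.1,-0.5,0.0],[0.9,-0.1,-0.9]],[85,[-0.0,-0.4,0.1],[0.8,-0.1,-0.9]]]
```

Call:
send_rows(
  series=[
    [85,[0.3,-0.6,-0.4],[0.4,0.6,-0.9]],
    [85,[0.2,-0.6,-0.3],[0.4,0.7,-0.8]],
    [85,[0.2,-0.7,-0.3],[0.6,0.5,-0.9]],
    [85,[0.1,-0.6,-0.2],[0.5,0.6,-0.9]],
    [85,[0.1,-0.5,-0.2],[0.7,0.4,-1.0]],
    [85,[0.1,-0.6,-0.2],[0.6,0.4,-0.9]],
    [85,[0,-0.5,-0.2],[0.8,0.4,-0.9]],
    [85,[0,-0.6,-0.1],[0.7,0.3,-0.9]],
  ],
)

```text
clock: 14.1
eef_pos: [602.3, 88.6, 150.1]
tool_rot: [-2.726, 0.596, -2.477]
force: [0.9, -1.0, 0.7]
width: 85.1
gripper_force: 0.0
```

Call:
send_rows(
  series=[
    [85,[0,-0.5,-0.1],[0.8,0.2,-1.0]],
    [85,[-0.1,-0.4,-0.1],[0.8,0.1,-0.9]],
    [85,[0,-0.5,0],[0.8,0.1,-1.0]],
    [85,[-0.1,-0.5,0],[0.9,-0.1,-0.9]],
    [85,[0,-0.4,0],[0.8,-0.1,-0.9]],
    [85,[0,0,0],[0,0,0]],
  ],
)

```text
clock: 14.85
eef_pos: [590.0, -51.9, 138.3]
tool_rot: [3.125, 0.695, 3.131]
force: [-0.5, 0.3, -0.4]
width: 85.3
gripper_force: 0.0
```

```bash
python3 st.py 40 0 "[585,-49,65]"; python3 - <<'E'
from h import *
w=grab('wrist');s=grab('scene');save(np.vstack([w['img'][::1],]),'w1.png')
E
```

```text
[ 0.06  0.67  0.02  2.39  3.26  0.61 -1.62] [590.  -51.9 138.3] z [ 0.641  0.01  -0.768] y [0.    1.    0.013] 14.85 [-0.5  0.3 -0.4]
turn units [-0.14 -0.03  0.  ]
shift units [-0.084  0.048 -1.222]
```

View pics/w1.png

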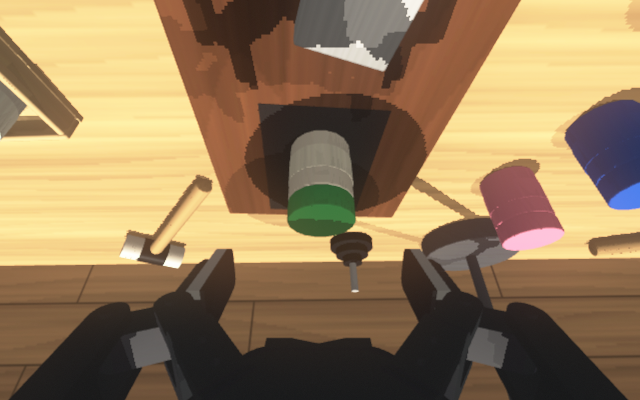

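The wrist view (upside down) shows the chosen jar centred between the fingers at (321,185), standing on the black pad whose near corners are at (260,103) and (390,112). The steel block is at (355,40). I'll measure the jar and pad from here.

```bash
python3 - <<'E'
from h import *
d=load('wrist');P=points(d);I=d['img'].astype(int)
h=cv2.cvtColor(d['img'],cv2.COLOR_RGB2HSV);g=cv2.inRange(h,(50,100,20),(75,255,255))>0
q=P[g&(P[...,2]>60)&(P[...,2]<95)];t=q[q[:,2]>79]
print('lid',cv2.minEnclosingCircle(t[:,:2].astype(np.float32)),t[:,2].mean(),len(t))
dk=(I[...,0]-I[...,2]<8)&(I.sum(-1)<150)&(abs(P[...,2]-12)<8)&(P[...,0]<780)
m=cv2.morphologyEx(dk.astype(np.uint8),cv2.MORPH_OPEN,np.ones((3,3)))
c,l,st,ce=cv2.connectedComponentsWithStats(m);i=1+st[1:,4].argmax();print(st[i])
w=cast(d,np.argwhere(l==i)[:,::-1],12)[:,:2].astype(np.float32)
print('pad',cv2.minAreaRect(w),cv2.boxPoints(cv2.minAreaRect(w)).round(1).tolist())
c=cast(d,[[260,103],[390,112]],12);print('near edge',c.round(1), 'yaw',np.degrees(np.arctan2(-(c[1]-c[0])[0],(c[1]-c[0])[1])))
E
```

```text
lid ((641.5717163085938, -48.57181167602539), 24.843793869018555) 83.30615626024566 1683Traceback (most recent call last):
  File "<stdin>", line 8, in <module>
ValueError: attempt to get argmax of an empty sequence
```

Call:
send_rows(
  series=[
    [85,[-0.05,0.05,-0.5],[-0.15,0,0]],
    [85,[0,0,-0.5],[0,0,0]],
    [85,[0,0,-0.25],[0,0,0]],
    [85,[0.3,0,0],[0,0,0]],
    [85,[0.3,0,0],[0,0,0]],
    [85,[0.3,0,0],[0,0,0]],
    [85,[0,0,0],[0,0,0]],
  ],
)

```text
clock: 15.82
eef_pos: [643.1, -43.4, 63.4]
tool_rot: [3.141, 0.698, -3.133]
force: [-0.3, 0.3, -0.1]
width: 84.7
gripper_force: 0.0
```

```bash
python3 st.py 40 0 "[643,-48.5,60]"
```

```text
[ 0.02  0.86  0.03  2.26  3.22  0.68 -1.61] [643.1 -43.4  63.4] z [ 0.642  0.006 -0.766] y [-0.009  1.     0.   ] 15.825 [-0.3  0.3 -0.1]
turn units [-0.   -0.01 -0.1 ]
shift units [-0.002 -0.086 -0.056]
```

Call:
send_rows(
  series=[
    [85,[0,-0.08,-0.05],[0,0,0]],
    [45,[0,0,0],[0,0,0]],
    [45,[0,0,0],[0,0,0]],
    [45,[0,0,0],[0,0,0]],
    [45,[0,0,0],[0,0,0]],
    [45,[0,0,0],[0,0,0]],
    [45,[0,0,0],[0,0,0]],
  ],
)

```text
clock: 16.7
eef_pos: [641.2, -50.5, 59.6]
tool_rot: [3.141, 0.694, -3.137]
force: [-4.9, 1.3, 6.4]
width: 50.3
gripper_force: 63.0
```

Call:
send_rows(
  series=[
    [45,[0,0,0.15],[0,0,0]],
    [45,[0,0,0.3],[0,0,0]],
    [45,[-0.2,0,0.2],[0,0,0]],
    [45,[-0.4,0,0.2],[0,0,0]],
    [45,[-0.4,-0.2,0.3],[0,0,0]],
    [45,[-0.2,-0.4,0.3],[0,0,0]],
    [45,[0,-0.5,0.1],[0,0,0]],
    [45,[0,-0.5,0],[0,0,0]],
  ],
)

```text
clock: 17.7
eef_pos: [568.7, -147.2, 153.4]
tool_rot: [3.141, 0.695, -3.137]
force: [0.0, 0.5, -1.4]
width: 50.2
gripper_force: 62.8
```

```bash
python3 st.py 40 0 "[490,-327,150]"
```

```text
[ 0.34  0.63 -0.02  2.37  3.52  0.56 -1.63] [ 568.7 -147.2  153.4] z [ 0.64   0.004 -0.768] y [-0.005  1.     0.   ] 17.7 [ 0.   0.5 -1.4]
turn units [-0.   -0.04 -0.06]
shift units [-1.312 -2.996 -0.056]
```

Call:
send_rows(
  series=[
    [45,[-0.1,-0.4,0],[0,0,0]],
    [45,[-0.1,-0.4,0],[0,0,0]],
    [45,[-0.2,-0.4,0],[0,0,0]],
    [45,[-0.2,-0.4,0],[0,0,0]],
    [45,[-0.3,-0.4,0],[0,0,0]],
    [45,[-0.2,-0.5,0],[0,0,0]],
    [45,[-0.2,-0.4,0],[0,0,0]],
    [45,[0,0,0],[0,0,0]],
  ],
)

```text
clock: 18.7
eef_pos: [489.3, -323.2, 152.3]
tool_rot: [-3.142, 0.693, 3.141]
force: [-0.4, 0.9, -1.4]
width: 50.5
gripper_force: 62.8
```

```bash
python3 st.py 40 0 "[475,-327,55]"; python3 - <<'E'
from h import *
d=grab('top');P=points(d);h=cv2.cvtColor(d['img'],cv2.COLOR_RGB2HSV);g=cv2.inRange(h,(50,120,30),(75,255,255))
n,l,st,ce=cv2.connectedComponentsWithStats(g)
print([(ce[i].round(),np.median(P[l==i],0).round()) for i in range(1,n) if st[i,4]>25])
save(cv2.resize(d['img'][130:310,290:490],(640,576)),'t2.png')
E
```

```text
[ 0.92  0.65 -0.17  2.26  4.11  0.46 -1.78] [ 489.3 -323.2  152.3] z [ 0.639 -0.    -0.769] y [ 0.001  1.    -0.   ] 18.7 [-0.4  0.9 -1.4]
turn units [ 0.   -0.06  0.01]
shift units [-0.239 -0.063 -1.621]
[(array([452., 225.]), array([ 580., -361.,   77.])), (array([424., 227.]), array([ 574., -284.,   77.])), (array([449., 254.]), array([ 491., -322.,  177.]))]
```

View pics/t2.png

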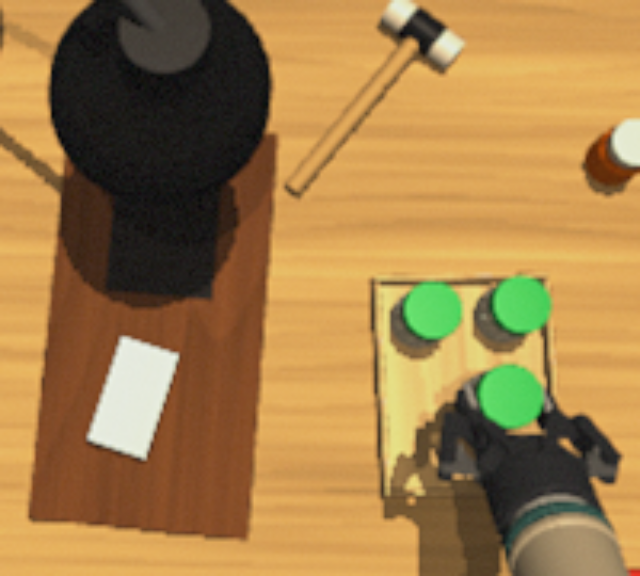

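Top view: the jar, held upright, is over the tray at (510,397) in the crop. jar_b (432,311) and jar_c (520,305) are untouched. The pad is now free.

Call:
send_rows(
  series=[
    [45,[-0.05,0,-0.2],[0,0,-0.5]],
    [45,[-0.05,0,-0.3],[0,0,-0.5]],
    [45,[-0.05,-0.05,-0.3],[0,0,-0.5]],
    [45,[-0.05,0,-0.3],[0,0,-0.5]],
    [45,[0,0,-0.25],[0,0,-0.5]],
    [45,[0,0,-0.15],[0,0,-0.5]],
    [45,[0,0,0],[0,0,0]],
  ],
)

```text
clock: 19.62
eef_pos: [480.0, -320.8, 61.8]
tool_rot: [3.139, 0.693, 2.887]
force: [-0.3, 0.4, -2.0]
width: 50.5
gripper_force: 62.7
```

```bash
python3 st.py 40 -15 "[475,-327,53]"
```

```text
[ 0.68  0.87  0.04  2.39  3.57  0.81 -1.54] [ 480.  -320.8   61.8] z [ 0.619 -0.158 -0.769] y [0.25  0.968 0.002] 19.625 [-0.3  0.4 -2. ]
turn units [-0.04 -0.05 -0.1 ]
shift units [-0.083 -0.104 -0.146]
```

Call:
send_rows(
  series=[
    [45,[-0.08,-0.1,-0.05],[0,0,0]],
    [45,[0,0,-0.05],[0,0,0]],
    [45,[0,0,-0.03],[0,0,0]],
    [45,[0,0,0],[0,0,0]],
  ],
)

```text
clock: 20.12
eef_pos: [474.7, -329.7, 54.7]
tool_rot: [3.14, 0.695, 2.884]
force: [-0.1, 0.8, -1.5]
width: 50.7
gripper_force: 62.7
```

Call:
send_rows(
  series=[
    [45,[0,0,-0.02],[0,0,0]],
    [45,[0,0,0],[0,0,0]],
  ],
)

```text
clock: 20.38
eef_pos: [474.8, -329.5, 53.5]
tool_rot: [3.14, 0.695, 2.884]
force: [-0.9, 0.1, -1.1]
width: 50.3
gripper_force: 62.7
```

Call:
send_rows(
  series=[
    [45,[0,0,-0.02],[0,0,0]],
    [45,[0,0,-0.01],[0,0,0]],
    [45,[0,0,0],[0,0,0]],
  ],
)

```text
clock: 20.75
eef_pos: [474.9, -329.5, 52.5]
tool_rot: [3.141, 0.696, 2.884]
force: [-2.5, 0.9, 5.7]
width: 50.7
gripper_force: 63.5
```

Call:
send_rows(
  series=[
    [60,[0,0,0],[0,0,0]],
    [75,[0,0,0],[0,0,0]],
    [85,[0,0,0],[0,0,0]],
    [85,[0,0,0],[0,0,0]],
    [85,[0,0,0.3],[0,0,0]],
    [85,[0,0,0.5],[0,0,0.5]],
    [85,[0,0,0.6],[0,0,0.5]],
    [85,[0,0.2,0.3],[0,0,0.5]],
  ],
)

```text
clock: 21.75
eef_pos: [474.9, -318.9, 155.8]
tool_rot: [-3.139, 0.697, 3.017]
force: [0.4, -0.7, 0.3]
width: 85.1
gripper_force: 0.0
```

```bash
python3 st.py 40 0 "[560,-190,150]"; python3 - <<'E'
from h import *
d=grab('top');s=grab('scene')
for n,D in(('top',d),('scene',s)):
    P=points(D);h=cv2.cvtColor(D['img'],cv2.COLOR_RGB2HSV);g=cv2.inRange(h,(50,120,30),(75,255,255))
    c,l,st,ce=cv2.connectedComponentsWithStats(g)
    print(n,[(ce[i].round(),np.median(P[l==i],0).round()) for i in range(1,c) if st[i,4]>25])
# pad in both, block
d=d;P=points(d);I=d['img'].astype(int)
m=((P[...,2]>24)&(P[...,2]<45)); m[:, :300]=0; m[:,372:]=0; m[:225]=0; m[290:]=0
c,l,st,ce=cv2.connectedComponentsWithStats(m.astype(np.uint8)); i=1+st[1:,4].argmax()
print('block',cv2.minAreaRect(cast(d,np.argwhere(l==i)[:,::-1],32)[:,:2].astype(np.float32)))
P=points(s);I=s['img'].astype(int)
m=(P[...,2]>20)&(P[...,2]<45)&(abs(P[...,0]-495)<75)&(abs(P[...,1]+24)<60)
c,l,st,ce=cv2.connectedComponentsWithStats(m.astype(np.uint8)); i=1+st[1:,4].argmax();m=(l==i)&(P[...,2]>29)
print('block s',cv2.minAreaRect(cast(s,np.argwhere(m)[:,::-1],32)[:,:2].astype(np.float32)))
dark=(I[...,0]-I[...,2]<8)&(I.sum(-1)<120)&(P[...,2]>2)&(P[...,2]<22)&(P[...,0]>560)&(P[...,0]<780)&(P[...,1]>-150)&(P[...,1]<80)
m=cv2.morphologyEx(dark.astype(np.uint8),cv2.MORPH_OPEN,np.ones((3,3)))
print('pad s',cv2.minAreaRect(cast(s,np.argwhere(m)[:,::-1],12)[:,:2].astype(np.float32)))
I=d['img'].astype(int);Q=points(d);dark=(I[...,0]-I[...,2]<12)&(I.sum(-1)<120)&(Q[...,2]>2)&(Q[...,2]<25)&(Q[...,0]>560)&(abs(Q[...,1]+50)<80)
v,u=np.nonzero(cv2.morphologyEx(dark.astype(np.uint8),cv2.MORPH_OPEN,np.ones((3,3))));w=cast(d,np.c_[u,v],12)[:,:2]
print('pad top',cv2.minAreaRect(w.astype(np.float32)))
E
```

```text
[ 0.83  0.63 -0.08  2.35  3.87  0.53 -1.68] [ 474.9 -318.9  155.8] z [ 0.637 -0.082 -0.767] y [ 0.126  0.992 -0.002] 21.75 [ 0.4 -0.7  0.3]
turn units [ 0.02 -0.01  1.45]
shift units [ 1.418  2.148 -0.096]
top [(array([452., 225.]), array([ 580., -361.,   77.])), (array([424., 227.]), array([ 573., -284.,   77.])), (array([442., 261.]), array([ 478., -330.,   77.]))]
scene [(array([245., 164.]), array([ 588., -369.,   76.]))]
block ((495.5430908203125, -24.198814392089844), (55.10056686401367, 99.67221069335938), 72.42724609375)
block s ((499.88165283203125, -18.312835693359375), (60.49762725830078, 100.05496215820312), 72.78807830810547)
pad s ((669.0767822265625, -51.146888732910156), (98.80339813232422, 146.60562133789062), 86.16024017333984)
pad top ((642.1902465820312, -48.995784759521484), (91.4833755493164, 99.31732177734375), 0.9277803897857666)
```

```bash
cat > wp.py <<'E'
from plan import *
exec("def follow"+open('search.py').read().split("def follow")[1].split("t0=time")[0])
q=sensors.read_state()['qpos']
for x,t,g in eval(sys.argv[1]):
    a,R=fk(q,p);T=pose(t,g);print('turn',(Ro.from_matrix(T@R.T).as_rotvec(degrees=True)/5).round(2),'shift',((np.array(x)-a)/60).round(2),end=' ')
    q,n=follow(q,np.array(x,float),T);print(n,q.round(2),'err %.4f'%np.linalg.norm(err(q,np.array(x),T)))
E
for t in 30 33; do echo tilt $t;python3 wp.py "[([540,-190,160],38,-5),([530,-33,120],$t,-17.4),([528,-33,34],$t,-17.4),([592,-46,34],$t,-11),([687,-54,34],$t,-4)]";done
```

```text
tilt 30
turn [0.21 0.38 0.56] shift [ 0.79  2.13 -0.03] 3 [ 0.48  0.61 -0.05  2.4   3.56  0.53 -1.63] err 0.0000
turn [ 0.31  1.57 -2.48] shift [-0.17  2.62 -0.67] 3 [-0.15  0.64  0.1   2.43  2.87  0.43 -1.67] err 0.0000
turn [-0.  0. -0.] shift [-0.03  0.   -1.43] 2 [-0.09  0.87  0.02  2.44  2.89  0.68 -1.71] err 0.0000
turn [-0.    0.    1.28] shift [ 1.07 -0.22  0.  ] 2 [-0.01  0.86  0.02  2.29  3.01  0.53 -1.63] err 0.0000
turn [ 0.  -0.   1.4] shift [ 1.58 -0.13 -0.  ] 2 [ 0.06  0.88 -0.01  2.04  3.13  0.3  -1.57] err 0.0000
tilt 33
turn [0.21 0.38 0.56] shift [ 0.79  2.13 -0.03] 3 [ 0.48  0.61 -0.05  2.4   3.56  0.53 -1.63] err 0.0000
turn [ 0.19  0.98 -2.48] shift [-0.17  2.62 -0.67] 3 [-0.14  0.66  0.08  2.47  2.86  0.55 -1.68] err 0.0000
turn [-0.  0. -0.] shift [-0.03  0.   -1.43] 2 [-0.09  0.9  -0.    2.47  2.86  0.79 -1.7 ] err 0.0023
turn [ 0.01 -0.06  1.29] shift [ 1.04 -0.22  0.  ] 2 [-0.    0.88  0.    2.32  3.    0.64 -1.62] err 0.0000
turn [ 0.  -0.   1.4] shift [ 1.58 -0.13 -0.  ] 2 [ 0.07  0.9  -0.02  2.07  3.12  0.4  -1.55] err 0.0000
```

Call:
send_rows(
  series=[
    [85,[0.2,0.4,0],[0,0.1,0.1]],
    [85,[0.2,0.4,0],[0,0.1,0.1]],
    [85,[0.2,0.5,0],[0.1,0.1,0.1]],
    [85,[0.2,0.5,0],[0.1,0.1,0.2]],
    [85,[0,0.5,-0.1],[0,0.2,-0.6]],
    [85,[0,0.6,-0.1],[0,0.3,-0.6]],
    [85,[-0.1,0.6,-0.2],[0.1,0.3,-0.6]],
    [85,[-0.1,0.6,-0.2],[0.1,0.4,-0.6]],
  ],
)

```text
clock: 22.85
eef_pos: [514.6, -75.2, 118.3]
tool_rot: [3.131, 0.55, 2.844]
force: [1.8, -0.7, -0.5]
width: 84.9
gripper_force: 0.0
```

```bash
python3 st.py 32 -17.4 "[528,-33,120]"
```

```text
[ 0.04  0.64 -0.06  2.47  2.79  0.53 -1.5 ] [514.6 -75.2 118.3] z [ 0.503 -0.143 -0.852] y [0.287 0.958 0.009] 22.85 [ 1.8 -0.7 -0.5]
turn units [-0.13 -0.06 -0.14]
shift units [0.224 0.703 0.028]
```

Call:
send_rows(
  series=[
    [85,[0.2,0.2,0],[-0.1,0,-0.1]],
    [85,[0.05,0.3,0],[0,0,0]],
    [85,[0,0.2,0],[0,0,0]],
    [85,[0,0,0],[0,0,0]],
  ],
)

```text
clock: 23.35
eef_pos: [529.8, -33.0, 119.0]
tool_rot: [3.14, 0.554, 2.845]
force: [1.1, -1.1, -0.1]
width: 85.0
gripper_force: 0.0
```

```bash
python3 - <<'E'
from h import *
d=grab('wrist');I=d['img'].astype(int);P=points(d)
save(d['img'],'w2.png')
m=(P[...,2]>24)&(P[...,2]<42)&(P[...,0]>420)&(P[...,0]<580)&(abs(P[...,1]+24)<70)&(I.min(-1)>60)
m=cv2.morphologyEx(m.astype(np.uint8),cv2.MORPH_OPEN,np.ones((5,5)))
c,l,st,ce=cv2.connectedComponentsWithStats(m);i=1+st[1:,4].argmax();print(st[i],np.median(P[l==i][:,2]))
q=P[(l==i)&(P[...,2]>29)];print('block',cv2.minAreaRect(q[:,:2].astype(np.float32)),cv2.minAreaRect(cast(d,np.argwhere((l==i)&(P[...,2]>29))[:,::-1],32)[:,:2].astype(np.float32)))
E
python3 st.py 32 -17.4 "[528,-33,34]"
```

```text
[  263    14   114   158 14945] 31.686867407930528
block ((499.4365539550781, -22.63520050048828), (56.15381622314453, 101.20294952392578), 72.26679992675781) ((498.2662353515625, -22.2900390625), (55.18033218383789, 100.22134399414062), 72.29778289794922)
[-0.11  0.64 -0.01  2.43  2.66  0.5  -1.5 ] [529.7 -33.9 119.3] z [ 0.504 -0.153 -0.85 ] y [0.293 0.956 0.001] 23.4 [ 0.2 -0.3  0. ]
turn units [-0.03 -0.04 -0.08]
shift units [-0.029  0.015 -1.421]
```

View pics/w2.png

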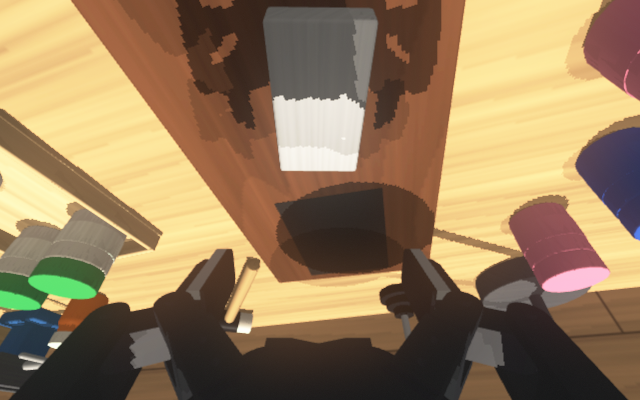

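Wrist view: the block (320,90) is centred between the fingers and aligned with them. The empty pad's corners are at (277,205), (382,188), (388,263) and (310,273).

Call:
send_rows(
  series=[
    [85,[0,0.02,-0.4],[0,0,-0.1]],
    [85,[0,0,-0.4],[0,0,0]],
    [85,[0,0,-0.3],[0,0,0]],
    [85,[0,0,-0.2],[0,0,0]],
    [85,[0,0,0],[0,0,0]],
  ],
)

```text
clock: 24.02
eef_pos: [529.7, -33.4, 40.9]
tool_rot: [3.14, 0.554, 2.834]
force: [-0.6, -0.5, -0.0]
width: 84.7
gripper_force: 0.0
```

```bash
python3 - <<'E'
from h import *
d=load('wrist');I=d['img'].astype(int)
c=cast(d,[[277,205],[382,188],[388,263],[310,273]],12)[:,:2];print(c.round(1).tolist(),c.mean(0))
# pad mask in wrist view
reg=np.zeros((400,640),np.uint8);cv2.fillPoly(reg,[np.array([[265,170],[400,170],[400,280],[300,285]])],1)
for k in (0,4,8):
    m=((I[...,0]-I[...,2]<k+8)&(reg>0)).astype(np.uint8);m=cv2.morphologyEx(m,cv2.MORPH_OPEN,np.ones((5,5)))
    n,l,st,ce=cv2.connectedComponentsWithStats(m)
    if n>1:
        i=1+st[1:,4].argmax();w=cast(d,np.argwhere(l==i)[:,::-1],12)[:,:2].astype(np.float32);print(k,st[i],cv2.minAreaRect(w))
E
python3 st.py 32 -17.6 "[528,-33,34]"
```

```text
[[595.0, -92.5], [600.6, 5.2], [739.2, -5.6], [736.0, -106.1]] [667.69586908 -49.74634909]
8 [ 303  189   79   42 2451] ((627.6723022460938, -34.77048110961914), (71.78486633300781, 60.68658447265625), 85.34321594238281)
[-0.07  0.86 -0.09  2.44  2.71  0.72 -1.58] [529.7 -33.4  40.9] z [ 0.502 -0.158 -0.85 ] y [0.302 0.953 0.001] 24.025 [-0.6 -0.5 -0. ]
turn units [-0.03 -0.05 -0.  ]
shift units [-0.028  0.006 -0.115]
```

Call:
send_rows(
  series=[
    [85,[0,0,-0.11],[0,0,0]],
    [85,[0,0,0],[0,0,0]],
    [50,[0,0,0],[0,0,0]],
    [50,[0,0,0],[0,0,0]],
    [50,[0,0,0],[0,0,0]],
    [50,[0,0,0],[0,0,0]],
    [50,[0,0,0],[0,0,0]],
  ],
)

```text
clock: 24.9
eef_pos: [530.1, -32.6, 36.0]
tool_rot: [3.139, 0.556, 2.835]
force: [-2.9, 0.6, 7.2]
width: 54.1
gripper_force: 63.5
```

```bash
python3 st.py 32 -17.6
```

```text
[-0.07  0.87 -0.09  2.44  2.72  0.74 -1.59] [530.1 -32.6  36. ] z [ 0.504 -0.157 -0.849] y [0.301 0.954 0.002] 24.9 [-2.9  0.6  7.2]
turn units [-0.03 -0.01 -0.02]
```

Call:
send_rows(
  series=[
    [50,[0.1,0,0],[0,0,0.1]],
    [50,[0.2,0,0],[0,0,0.3]],
    [50,[0.25,-0.05,0],[0,0,0.3]],
    [50,[0.25,-0.05,0],[0,0,0.3]],
    [50,[0.25,-0.05,0],[0,0,0.3]],
    [50,[0.25,-0.05,0],[0,0,0.3]],
    [50,[0.25,-0.05,0],[0,0,0.3]],
    [50,[0,0,0],[0,0,0]],
  ],
)

```text
clock: 25.9
eef_pos: [620.4, -47.4, 35.9]
tool_rot: [3.139, 0.552, 3.001]
force: [-16.9, 1.2, 25.0]
width: 54.3
gripper_force: 69.0
```

```bash
python3 st.py 32 -4 "[688,-52,36]"; python3 - <<'E'
from h import *
d=grab('wrist');I=d['img'].astype(int);P=points(d)
m=(P[...,2]>24)&(P[...,2]<42)&(P[...,0]>500)&(P[...,0]<720)&(abs(P[...,1]+40)<60)&(I.min(-1)>50)
m=cv2.morphologyEx(m.astype(np.uint8),cv2.MORPH_OPEN,np.ones((5,5)))
c,l,st,ce=cv2.connectedComponentsWithStats(m);i=1+st[1:,4].argmax();q=P[(l==i)&(P[...,2]>29)]
print('block z',np.percentile(P[l==i][:,2],[10,50,90]),cv2.minAreaRect(q[:,:2].astype(np.float32)))
E
```

```text
[ 0.04  0.86 -0.07  2.22  2.89  0.5  -1.45] [620.4 -47.4  35.9] z [ 0.519 -0.071 -0.852] y [0.139 0.99  0.002] 25.9 [-16.9   1.2  25. ]
turn units [-0.03 -0.08  0.8 ]
shift units [ 1.126e+00 -7.600e-02  1.000e-03]
block z [30.5226186  31.62803853 32.21494378] ((587.515869140625, -42.614192962646484), (71.93597412109375, 99.83119201660156), 82.44226837158203)
```

Call:
send_rows(
  series=[
    [50,[0.2,-0.02,0.01],[0,0,0.2]],
    [50,[0.25,-0.02,0],[0,0,0.2]],
    [50,[0.25,-0.02,0],[0,0,0.2]],
    [50,[0.2,-0.02,0],[0,0,0.2]],
    [50,[0,0,0],[0,0,0]],
  ],
)

```text
clock: 26.58
eef_pos: [675.5, -52.3, 36.0]
tool_rot: [3.139, 0.553, 3.07]
force: [-7.7, 0.6, 9.6]
width: 54.1
gripper_force: 67.2
```

```bash
python3 st.py 32 -4 "[688,-52,36]"
```

```text
[ 0.07  0.88 -0.07  2.07  2.96  0.36 -1.4 ] [675.5 -52.3  36. ] z [ 0.524 -0.035 -0.851] y [0.07  0.998 0.002] 26.575 [-7.7  0.6  9.6]
turn units [-0.03 -0.06 -0.  ]
shift units [ 0.208  0.006 -0.   ]
```

Call:
send_rows(
  series=[
    [50,[0.12,0,0],[0,0,0]],
    [50,[0.1,0,0],[0,0,0]],
    [50,[0,0,0],[0,0,0]],
  ],
)

```text
clock: 26.95
eef_pos: [687.2, -52.4, 36.0]
tool_rot: [3.139, 0.551, 3.07]
force: [-14.8, 0.7, 17.0]
width: 54.3
gripper_force: 68.2
```

```bash
python3 st.py 32 -4; python3 - <<'E'
from h import *
def blk(d,lo,hi,thr):
    I=d['img'].astype(int);P=points(d)
    m=(P[...,2]>24)&(P[...,2]<42)&(P[...,0]>lo)&(P[...,0]<hi)&(abs(P[...,1]+50)<60)&(I.min(-1)>thr)
    m=cv2.morphologyEx(m.astype(np.uint8),cv2.MORPH_OPEN,np.ones((3,3)))
    c,l,st,ce=cv2.connectedComponentsWithStats(m);i=1+st[1:,4].argmax();q=P[(l==i)&(P[...,2]>28)]
    print('block',cv2.minAreaRect(q[:,:2].astype(np.float32)),np.median(q[:,2]))
w=grab('wrist');s=grab('scene');blk(w,560,760,40)
save(np.hstack([cv2.resize(w['img'],(400,250)),cv2.resize(s['img'][170:270,230:390],(400,250),interpolation=cv2.INTER_CUBIC)]),'f1.png')
E
```

```text
[ 0.07  0.88 -0.06  2.04  2.95  0.33 -1.4 ] [687.2 -52.4  36. ] z [ 0.522 -0.035 -0.852] y [0.07  0.998 0.002] 26.95 [-14.8   0.7  17. ]
turn units [-0.03 -0.09  0.  ]
block ((654.2711791992188, -49.52985382080078), (72.3525390625, 100.35746765136719), 85.91368103027344) 31.657789958448625
```

View pics/f1.png

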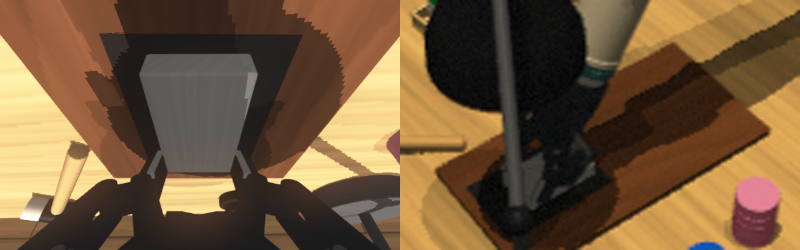

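The block lies wholly within the black pad and square to it: the pad borders it on all visible sides in the wrist view, with the block at (198,115) and the pad's near edge at row 35. Now I'll release and retreat along the tool axis.

Call:
send_rows(
  series=[
    [58,[0,0,0],[0,0,0]],
    [68,[0,0,0],[0,0,0]],
    [80,[0,0,0],[0,0,0]],
    [80,[-0.15,0,0.25],[0,0,0]],
    [80,[-0.25,0,0.35],[0,0,0]],
    [80,[-0.4,0,0.4],[0,0,0]],
    [80,[-0.6,0,0.3],[0,0,0]],
    [80,[-0.5,0,0.2],[0,0,0]],
  ],
)

```text
clock: 28.05
eef_pos: [574.9, -52.4, 127.4]
tool_rot: [3.139, 0.556, 3.07]
force: [-0.1, 0.2, -0.2]
width: 80.1
gripper_force: 0.0
```

Call:
send_rows(
  series=[
    [80,[0,0,0],[0,0,0]],
    [80,[0,0,0],[0,0,0]],
  ],
)

```text
clock: 28.3
eef_pos: [577.4, -52.3, 126.5]
tool_rot: [3.139, 0.557, 3.07]
force: [0.7, -0.1, 0.3]
width: 80.1
gripper_force: 0.0
```

```bash
python3 st.py; python3 - <<'E'
from h import *
d=grab('wrist');I=d['img'].astype(int);P=points(d)
m=(P[...,2]>24)&(P[...,2]<42)&(P[...,0]>560)&(P[...,0]<760)&(abs(P[...,1]+50)<60)
m=cv2.morphologyEx(m.astype(np.uint8),cv2.MORPH_OPEN,np.ones((3,3)))
c,l,st,ce=cv2.connectedComponentsWithStats(m);i=1+st[1:,4].argmax();q=P[(l==i)&(P[...,2]>29)]
print('block',cv2.minAreaRect(q[:,:2].astype(np.float32)),np.percentile(q[:,2],[5,50,95]))
t=grab('top');Q=points(t);h=cv2.cvtColor(t['img'],cv2.COLOR_RGB2HSV);g=cv2.inRange(h,(50,120,30),(75,255,255))
c,l,st,ce=cv2.connectedComponentsWithStats(g);print([np.median(Q[l==i],0).round() for i in range(1,c) if st[i,4]>25])
save(np.hstack([cv2.resize(d['img'],(400,250)),cv2.resize(t['img'][110:310,290:490],(250,250))]),'f2.png')
E
```

```text
[ 0.09  0.64 -0.09  2.32  2.96  0.38 -1.41] [577.4 -52.3 126.5] z [ 0.528 -0.035 -0.849] y [0.07  0.998 0.002] 28.3 [ 0.7 -0.1  0.3]
block ((654.3515625, -50.216941833496094), (55.939430236816406, 100.92930603027344), 85.99861907958984) [30.83797597 31.89604752 32.62044248]
[array([ 580., -361.,   77.]), array([ 573., -284.,   77.]), array([ 476., -329.,   77.])]
```

View pics/f2.png

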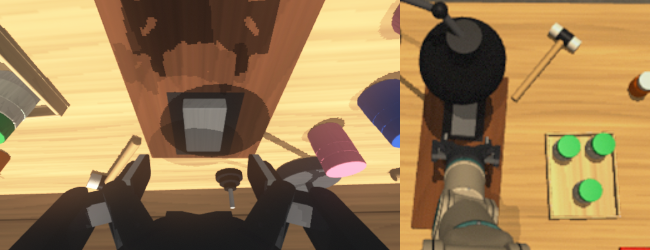

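The block rests flat on the pad, at (205,123) in the wrist view, at about (654,-50) mm with yaw −4.0°. All three jars stand in the tray and the robot touches nothing. Handing in.

```bash
python3 -c "
from cell import ctrl
print(ctrl.finish_job())"
```

```text
the job is handed in; nothing more can be done
None
```

The job is handed in: the green-lidded jar stands upright in the free part of the tray with the other two jars unmoved, and the steel block was slid onto the black pad, wholly on it and square to within about a degree by camera measurement, with no sign of the lamp being touched, at 28.3 s of the 53 s allowed.

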